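# Change over the brazed tube stubs on the hearth

## Robot

A 7-joint arm with a two-finger parallel gripper is mounted at the origin on a cart in front of the work surface, level with it; the furniture and walls round the work are solid. World frame = base frame: x ahead of the robot, y to its left, z up, the work surface at z = 0. Lengths are in mm, angles in rad, forces in N, time in s.
With the tool pointing down it reaches from about 400 to 875 mm from the base axis. Payload 4.4 kg.
Tool frame: the origin (TCP) lies midway between the tips of the shut fingers; the grasp point (between the pads) lies 19 mm behind it; z points along the fingers, y is the line along which they close (so a half turn about z gives the same grasp; the last joint's range is limited). The gripper opens to 85 mm and grips with 20 to 120 N. Pads are 22 mm wide; open, the fingers measure 114 mm over their backs; the gripper's body (76 mm by 85 mm) begins 54 mm behind the grasp point. The pads swing forward as they close: fully open they stand 13 mm farther back than shut.
Start: joints at [-1.383, 0.628, 0.038, 1.517, -0.027, 0.996, -0.02], TCP at [163.179, 629.198, 231.313] pointing down, gripper open.
Joint ranges: [-3.06, 3.06], [-0.37, 2.12], [-1.25, 1.32], [0.18, 2.47], [-1.1, 4.24], [0.23, 1.98], [-2.94, 2.94]. Speed limits (rad/s): [2.57, 2.57, 3.14, 3.14, 3.14, 3.14, 3.14].

## Interface

Orientations are given as [roll, pitch, yaw] about the fixed x, y, z axes, in that order (R = Rz(yaw) Ry(pitch) Rx(roll)).
In Python, from cell import monitor, cams, ctrl gives the robot as it stands.
- The arm moves only by the tool drive_tool, never from a script. Its argument "motion" is a list of rows, each an object with "fingers": the opening, from 0 (shut) to 1 (fully open); "linear": the shift along the tool's x, y, z in m, a list of three; "twist": the turn about the tool's z in rad. In form: [{"fingers": fingers, "linear": [x, y, z], "twist": twist}, ...]. A call has 1 to 5 rows; each row shifts and turns the commanded pose from where the row before left it, along the tool's axes as they then stand; what a row does not reach is not made up. A row lasts 1/12 s, in which the tool goes at most 41.7 mm and 7.16 degrees, less where a joint would pass 70% of its speed; a pose out of reach is approached as far as the arm can. A call with a gripper value outside its range is refused whole. The fingers move at their own pace and stop on an object; the grip force is fixed at half the most. Time passes only in rows, so rows that do not move let the fingers close. It gives the time, the measured TCP pose, the force, the opening and the grip force at its end, in the units of the state.
- monitor.read_state(): the state, without advancing time (a new reading comes with each control period).
- cams.get_image(name): name is "side" or "top" or "wrist"; returns a dict with "color" (420x560x3 uint8, blue, green, red), "K" (3x3 intrinsics, pixels), "R" (3x3) and "t" (3): a world point X has camera coordinates R X + t. Camera axes: x right, y down, z forward; pixel columns grow to the right and rows downward; lengths in mm; the calibration is good to about 2 mm. A picture is of the moment at which its call begins. There is no depth.
- ctrl.finish_job(): hands the job in; it is judged then, once.
The state is a dict: "clock": time; "qpos": joint angles; "qd": joint speeds; "tau": joint torques, N m; "eef_pos": TCP position; "tool_rot": TCP orientation; "force": force on the tool from outside, world axes, zero at the start; "torque": the same for the moment, N m; "width": finger opening in mm; "gripper_force": force on a finger pad.
Only numpy, scipy, OpenCV 4.12 (cv2) and the standard library are available. Lean on these libraries where they do the work, as an engineer would, in place of code of your own. Each camera call takes 0.05 s, during which the arm holds its last target. There are 200 camera calls.

## Task

The two dark flanged tube stubs on the steel brazing fixtures are finished, and the next two, still bright, are waiting on the firebrick cooling stands. Change them over: each bright stub goes on the steel fixture of its own size and each dark stub on the brick stand of its own size, upright and fully down over the pin; the bare tile is free if you need to stand one somewhere meanwhile. Set them down gently: do not drop a stub or knock one over.

Things in the scene. Friction and masses are not known exactly. Their poses are not given: they have to be found in the camera images.
- large_dark: Large finished stub: dark brown copper tube, blackened flange, gold braze fillet round the joint. Tube 46 mm outside, 2.5 mm wall, upright in a round flange 74 mm across, 6 mm thick; 75 mm tall in all, about 0.3 kg. Origin: centre of the flange's underside; z up along the tube. Round: its yaw does not matter. Stands loose; grip across the tube near its top.
- small_dark: Small finished stub: dark brown copper tube, blackened flange, gold braze fillet round the joint. Tube 28 mm outside, 2 mm wall, upright in a round flange 56 mm across, 6 mm thick; 65 mm tall in all, about 0.16 kg. Origin: centre of the flange's underside; z up along the tube. Round: its yaw does not matter. Stands loose; grip across the tube near its top.
- large_bright: Large new stub, not yet brazed: bright pinkish copper tube, bright steel flange, thin silver filler ring at the joint. Tube 46 mm outside, 2.5 mm wall, upright in a round flange 74 mm across, 6 mm thick; 75 mm tall in all, about 0.3 kg. Origin: centre of the flange's underside; z up along the tube. Round: its yaw does not matter. Stands loose; grip across the tube near its top.
- small_bright: Small new stub, not yet brazed: bright pinkish copper tube, bright steel flange, thin silver filler ring at the joint. Tube 28 mm outside, 2 mm wall, upright in a round flange 56 mm across, 6 mm thick; 65 mm tall in all, about 0.16 kg. Origin: centre of the flange's underside; z up along the tube. Round: its yaw does not matter. Stands loose; grip across the tube near its top.
- large_fixture: Brazing fixture for the large size: dark steel plate 96 x 96 x 10 mm, screw in each corner, three white rest buttons; steel pin 30 mm thick in the middle, rising 30 mm above the seat (8 mm straight, then a cone). A stub goes over the pin, flange resting on the buttons 20 mm above the origin. Fixed. Origin: centre of the underside, on the bench; z up.
- small_fixture: Brazing fixture for the small size: dark steel plate 84 x 84 x 10 mm, screw in each corner, three white rest buttons; steel pin 14 mm thick in the middle, rising 24 mm above the seat (8 mm straight, then a cone). A stub goes over the pin, flange resting on the buttons 20 mm above the origin. Fixed. Origin: centre of the underside, on the bench; z up.
- large_brick: Cooling stand for the large size: cream firebrick 98 x 98 x 32 mm, two crossed grooves in its top; steel pin 30 mm thick in the middle, rising 30 mm above the seat (8 mm straight, then a cone). A stub goes over the pin, flange resting on the brick's top 32 mm above the origin. Fixed. Origin: centre of the underside, on the bench; z up.
- small_brick: Cooling stand for the small size: cream firebrick 86 x 86 x 32 mm, two crossed grooves in its top; steel pin 14 mm thick in the middle, rising 24 mm above the seat (8 mm straight, then a cone). A stub goes over the pin, flange resting on the brick's top 32 mm above the origin. Fixed. Origin: centre of the underside, on the bench; z up.
- tile: Bare off-white ceramic tile 100 x 100 x 12 mm, flat, without a pin, empty at the start: a free spot to stand a stub on. Fixed. Origin: centre of the underside, on the bench; top 12 mm above it. (Over the back of the bench, x over 0.65, y 0.03 to -0.40, an extractor hood hangs from z = 0.30 up: keep the arm in front of it.)
Things that resemble listed ones, but are neither listed nor needed, are in the scene too. Leave any red look-alike of the small_dark alone.

How it is judged (in metres and radians):
At the end, for the whole second after the job is handed in: Bright stubs on the steel fixtures and dark stubs on the brick stands, each of its own size: within 10 mm of the stand's centre, flange within 3 mm of the seat height (20 mm on a fixture, 32 mm on a brick), upright within 0.08 rad, released and at rest (horizontal distance between large_dark and large_brick below 0.01 m and z of large_dark in the frame of large_brick between 0.029 and 0.035 m and angle between each of large_dark, small_dark, large_bright, small_bright's own z axis and vertical below 0.08 rad and linear speed of each of large_dark, small_dark, large_bright, small_bright below 0.02 m/s and angular speed of each of large_dark, small_dark, large_bright, small_bright below 0.2 rad/s and horizontal distance between small_dark and small_brick below 0.01 m and z of small_dark in the frame of small_brick between 0.029 and 0.035 m and horizontal distance between large_bright and large_fixture below 0.01 m and z of large_bright in the frame of large_fixture between 0.017 and 0.023 m and horizontal distance between small_bright and small_fixture below 0.01 m and z of small_bright in the frame of small_fixture between 0.017 and 0.023 m); the robot touches nothing.
It fails at once if a stub is knocked over (tilted more than 0.5 rad) (angle between any of large_dark, small_dark, large_bright, small_bright's own z axis and vertical above 0.5 rad).
It fails at once if a stub is dropped: it moves faster than 0.7 m/s (a fall of some 25 mm) with no finger touching it ((linear speed of large_dark above 0.7 m/s and contact force between the fingers and large_dark below 0.05 N) or (linear speed of small_dark above 0.7 m/s and contact force between the fingers and small_dark below 0.05 N) or (linear speed of large_bright above 0.7 m/s and contact force between the fingers and large_bright below 0.05 N) or (linear speed of small_bright above 0.7 m/s and contact force between the fingers and small_bright below 0.05 N)).
It also fails if it takes over 115 s, if anything falls off the work surface, if the arm or the gripper's body presses on something with over 40 N, if the wrist force passes 120 N, or if a joint passes its speed limit or range.

## Working session

There is one attempt and no reset: what is moved stays moved. The work goes in short steps, Python scripts to look and compute and a tool call to move; the robot and the scene stay as the last step left them, time stands still between calls to the robot, and variables do not carry over. Pictures are saved under pics/ and viewed, at most 14 in all, crops included, and the job is handed in when it is done.

Besides the shell and the picture viewer there is one more tool, called after "Request:" by a JSON object that holds its "op" and its "data", one argument or row to a line. drive_tool: Moves the arm, as the interface text tells. Its arguments: {"type":"object","properties":{"motion":{"type":"array"}},"required":["motion"]}

```bash
mkdir -p pics; cat > h.py <<'E'
import numpy as np,cv2
from cell import monitor,cams,ctrl
def snap(n,f):
    d=cams.get_image(n); cv2.imwrite('pics/'+f,d['color']); np.savez('pics/'+f[:-4]+'.npz',**d); return d
def ray(d,u,v,z):
    K,R,t=[np.array(d[k],float) for k in 'KRt']
    c=-R.T@t.ravel(); r=R.T@np.linalg.inv(K)@np.array([u,v,1.]); return c+r*(z-c[2])/r[2]
def proj(d,X):
    K,R,t=[np.array(d[k],float) for k in 'KRt']
    p=K@(R@np.array(X,float)+t.ravel()); return p[:2]/p[2]
E
python3 - <<'E'
from h import *
for n in ['top','side']:
    d=snap(n,n+'0.png'); R=np.array(d['R']);print(n,(-R.T@np.array(d['t']).ravel()).round(),R.round(2).tolist(),np.array(d['K']).round(1).tolist())
s=monitor.read_state();print(s)
E
```

```text
top [351.   0. 899.] [[-0.0, -1.0, 0.01], [-0.98, 0.0, -0.18], [0.18, -0.01, -0.98]] [[389.0, 0.0, 277.3], [0.0, 389.0, 212.1], [0.0, 0.0, 1.0]]
side [ 229. -356.  802.] [[0.8, -0.61, -0.01], [-0.52, -0.68, -0.51], [0.31, 0.41, -0.86]] [[379.1, 0.0, 281.9], [0.0, 379.1, 207.6], [0.0, 0.0, 1.0]]
{'clock': 0.1, 'qpos': array([-1.38283125,  0.62922203,  0.03844877,  1.51825289, -0.02700242,
        0.99629564, -0.02002073]), 'qd': array([-3.04324588e-04, -1.00024305e-03,  8.14372939e-05, -3.27216406e-03,
        7.70944468e-04,  1.10911717e-03, -1.55224430e-04]), 'tau': array([ 2.23655217e-03, -5.64532828e+01,  1.23023920e+00, -1.93974495e+01,
        1.13091938e-02,  5.50427314e-03, -9.65820874e-06]), 'eef_pos': array([163.01667501, 628.66099519, 230.50642746]), 'tool_rot': array([-3.13993277e+00,  1.49523716e-05,  2.88780264e+00]), 'force': array([ 1.34473795,  0.42743781, -0.02825875]), 'torque': array([-0.01337563,  0.0302737 , -0.00599583]), 'gripper_force': 0.0, 'width': 84.86411378431117}
```

View pics/top0.png

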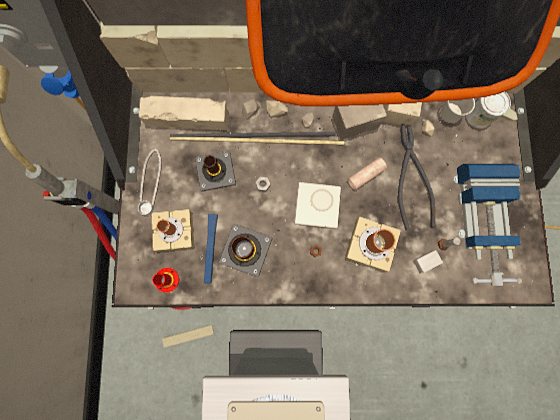

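View pics/side0.png

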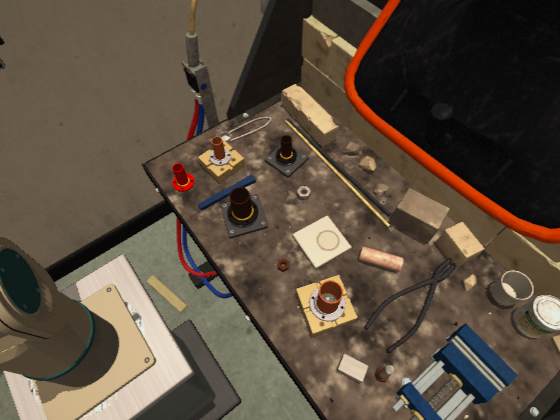

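```bash
python3 - <<'E'
from h import *
def mont(src,cs,f):
    im=cv2.imread(src);o=[]
    for (u,v) in cs:
        c=im[v-30:v+30,u-40:u+40]; c=cv2.resize(c,(400,300),interpolation=cv2.INTER_CUBIC)
        for k in range(0,80,10): cv2.putText(c,str(u-40+k),(k*5,8),0,.3,(0,255,0),1);cv2.line(c,(k*5,0),(k*5,300),(0,255,0),1) if 0 else cv2.circle(c,(k*5+2,12),1,(0,255,0),-1)
        for k in range(0,60,10): cv2.putText(c,str(v-30+k),(0,k*5+8),0,.3,(0,255,255),1);[cv2.circle(c,(j*5+2,k*5+2),1,(0,255,255),-1) for j in range(0,80,10)]
        o.append(c)
    cv2.imwrite(f,np.vstack([np.hstack(o[:2]),np.hstack(o[2:])]))
mont('pics/top0.png',[(212,168),(245,247),(172,232),(376,243)],'pics/mt.png')
mont('pics/side0.png',[(286,155),(242,210),(219,155),(328,302)],'pics/ms.png')
d=dict(np.load('pics/top0.npz'))
print(proj(d,[163,629,230]))
for u,v in [(213,165),(245,247),(172,230),(376,243),(320,205),(166,280),(115,305),(553,305)]: print(u,v,ray(d,u,v,20).round())
E
```

```text
[-118.81633256  403.20167399]
213 165 [622. 146.  20.]
245 247 [430.  68.  20.]
172 230 [469. 234.  20.]
376 243 [ 439. -228.   20.]
320 205 [ 526. -103.   20.]
166 280 [357. 243.  20.]
115 305 [303. 352.  20.]
553 305 [ 301. -614.   20.]
```

View pics/mt.png

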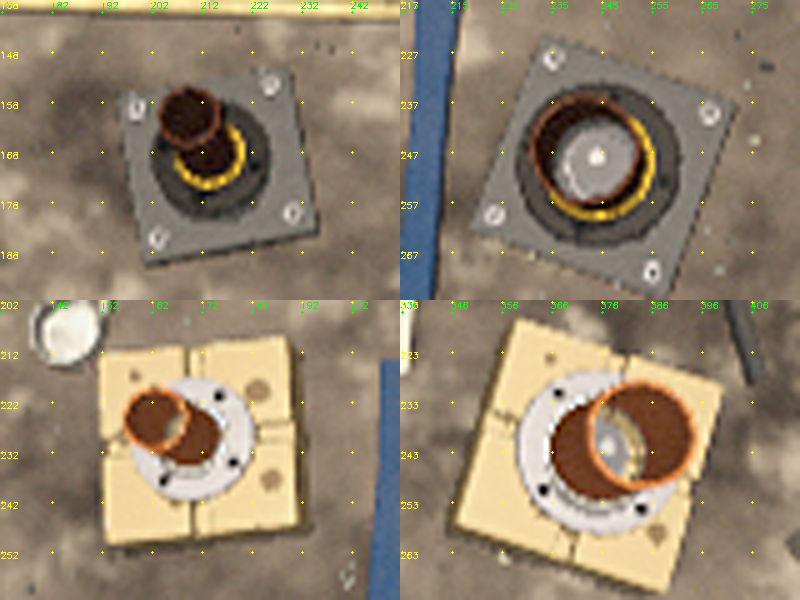

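View pics/ms.png

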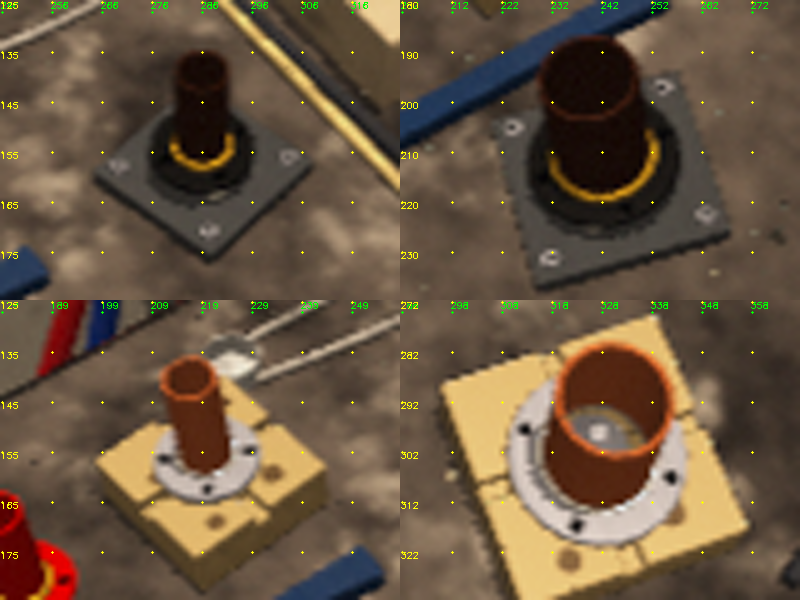

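```bash
python3 - <<'E'
from h import *
T=dict(np.load('pics/top0.npz'));S=dict(np.load('pics/side0.npz'))
L={'SF':[('T',214.9,170.1,10,'screws'),('T',210.2,161.6,85,'rim'),('T',214.2,170.2,26,'fl'),('S',286.4,139.2,85,'rim')],
'LF':[('T',245.5,250,10,'screws'),('T',242.2,246.6,95,'rim'),('T',244.6,249.7,26,'fl'),('T',244.4,248.4,50,'pin'),('S',243.4,214.4,10,'screws'),('S',240,195.4,95,'rim')],
'SB':[('T',171.5,229.8,32,'corn'),('T',170.6,229.8,38,'fl'),('T',163.1,226,97,'rim'),('S',216.8,140.6,97,'rim'),('S',221.4,158.2,32,'corn')],
'LB':[('T',374,244.1,32,'corn'),('T',384.3,240,107,'rim'),('T',377.6,242,62,'pin'),('S',330.8,292,107,'rim'),('S',327.6,298.4,62,'pin')],
'tile':[('T',318,205.5,12,'c'),('S',322,240.5,12,'c')]}
for k in L:
    for c,u,v,z,n in L[k]: print(k,c,n,ray(T if c=='T' else S,u,v,z).round(1)[:2])
E
```

```text
SF T screws [613.  142.3]
SF T rim [610.  141.1]
SF T fl [608.  141.4]
SF S rim [613.6 140.4]
LF T screws [424.1  67.7]
LF T rim [424.1  68.1]
LF T fl [423.4  68.5]
LF T pin [424.3  67.1]
LF S screws [426.8  67.4]
LF S rim [427.  67.]
SB T corn [467.8 232.4]
SB T fl [467.  232.8]
SB T rim [467.  232.8]
SB S rim [470.3 231.8]
SB S corn [470.4 228.4]
LB T corn [ 434.9 -220.8]
LB T rim [ 436.  -223.1]
LB T pin [ 436.5 -221.1]
LB S rim [ 438.3 -224.5]
LB S pin [ 438.2 -222. ]
tile T c [526.9 -99.7]
tile S c [ 531.3 -101.7]
```

Request:
{"op": "drive_tool", "data": {
  "motion": [
    {"fingers": 1, "linear": [-0.026, -0.032, 0], "twist": 0},
    {"fingers": 1, "linear": [-0.026, -0.032, 0], "twist": 0},
    {"fingers": 1, "linear": [-0.026, -0.032, 0], "twist": 0},
    {"fingers": 1, "linear": [-0.026, -0.032, 0], "twist": 0},
    {"fingers": 1, "linear": [-0.026, -0.032, 0], "twist": 0}
  ]
}}

```text
clock: 0.52
eef_pos: [249.2, 439.5, 231.0]
tool_rot: [-3.141, -0.0, 2.888]
force: [0.7, -0.1, 0.5]
width: 85.6
gripper_force: 0.0
```

Request:
{"op": "drive_tool", "data": {
  "motion": [
    {"fingers": 1, "linear": [-0.026, -0.032, 0], "twist": 0},
    {"fingers": 1, "linear": [-0.026, -0.032, 0], "twist": 0},
    {"fingers": 1, "linear": [-0.026, -0.032, 0], "twist": 0},
    {"fingers": 1, "linear": [-0.026, -0.032, 0], "twist": 0},
    {"fingers": 1, "linear": [-0.026, -0.032, 0], "twist": 0}
  ]
}}

```text
clock: 0.93
eef_pos: [334.7, 252.2, 231.3]
tool_rot: [-3.141, -0.0, 2.888]
force: [1.0, 0.7, -0.4]
width: 85.7
gripper_force: 0.0
```

Request:
{"op": "drive_tool", "data": {
  "motion": [
    {"fingers": 1, "linear": [-0.026, -0.032, 0], "twist": 0},
    {"fingers": 1, "linear": [-0.026, -0.032, 0], "twist": 0},
    {"fingers": 1, "linear": [-0.026, -0.032, 0], "twist": 0},
    {"fingers": 1, "linear": [-0.026, -0.032, 0], "twist": 0},
    {"fingers": 1, "linear": [0, 0, 0], "twist": 0.12}
  ]
}}

```text
clock: 1.35
eef_pos: [406.2, 94.7, 231.5]
tool_rot: [-3.139, 0.004, 2.755]
force: [0.3, 1.0, -1.4]
width: 85.5
gripper_force: 0.0
```

Request:
{"op": "drive_tool", "data": {
  "motion": [
    {"fingers": 1, "linear": [0, 0, 0], "twist": 0.12},
    {"fingers": 1, "linear": [0, 0, 0], "twist": 0.12},
    {"fingers": 1, "linear": [0, 0, 0], "twist": 0.12},
    {"fingers": 1, "linear": [0, 0, 0], "twist": 0.12},
    {"fingers": 1, "linear": [0, 0, 0], "twist": 0.12}
  ]
}}

```text
clock: 1.77
eef_pos: [402.8, 104.0, 231.1]
tool_rot: [-3.141, -0.0, 2.162]
force: [0.0, 0.2, -0.0]
width: 85.5
gripper_force: 0.0
```

Request:
{"op": "drive_tool", "data": {
  "motion": [
    {"fingers": 1, "linear": [0, 0, 0], "twist": 0.12},
    {"fingers": 1, "linear": [0, 0, 0], "twist": 0.12},
    {"fingers": 1, "linear": [0, 0, 0], "twist": 0.12},
    {"fingers": 1, "linear": [0, 0, 0], "twist": 0.12},
    {"fingers": 1, "linear": [0, 0, 0], "twist": 0.117}
  ]
}}

```text
clock: 2.18
eef_pos: [402.8, 104.1, 231.1]
tool_rot: [-3.141, 0.0, 1.565]
force: [0.5, 0.2, -0.0]
width: 85.5
gripper_force: 0.0
```

Request:
{"op": "drive_tool", "data": {
  "motion": [
    {"fingers": 1, "linear": [0, 0, 0], "twist": 0}
  ]
}}

```text
clock: 2.27
eef_pos: [402.8, 104.1, 231.1]
tool_rot: [-3.141, 0.0, 1.568]
force: [-0.0, 0.2, 0.4]
width: 85.8
gripper_force: 0.0
```

Request:
{"op": "drive_tool", "data": {
  "motion": [
    {"fingers": 1, "linear": [-0.018, 0.0115, 0], "twist": 0},
    {"fingers": 1, "linear": [-0.0185, 0.0115, 0], "twist": 0},
    {"fingers": 1, "linear": [0, 0, 0], "twist": 0}
  ]
}}

```text
clock: 2.52
eef_pos: [428.2, 64.5, 231.6]
tool_rot: [3.139, 0.002, 1.57]
force: [-0.0, -0.8, 0.6]
width: 85.4
gripper_force: 0.0
```

```bash
python3 - <<'E'
from h import *
d=snap('wrist','w1.png');R=np.array(d['R']);print((-R.T@np.array(d['t']).ravel()).round(),R.round(2).tolist())
for z,n in [(95,'rim'),(50,'pin'),(20,'fl')]: print(n,proj(d,[425.5,67.5,z]))
print(monitor.read_state()['eef_pos'],monitor.read_state()['qpos'].round(2))
E
```

```text
[427. 141. 374.] [[1.0, 0.0, 0.0], [-0.0, -0.95, 0.3], [0.0, -0.3, -0.95]]
rim [279.99329805 191.06162307]
pin [280.23867029 180.43900352]
fl [280.36976579 174.76363586]
[426.86236118  66.0062087  231.34790846] [-0.57  0.35  0.47  2.1  -0.23  0.74  0.04]
```

View pics/w1.png

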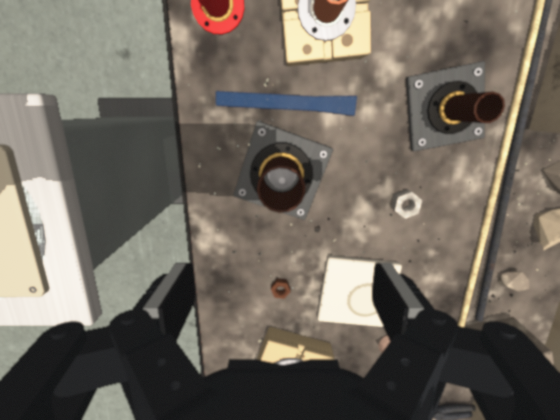

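Request:
{"op": "drive_tool", "data": {
  "motion": [
    {"fingers": 1, "linear": [0.001, 0, 0.035], "twist": 0},
    {"fingers": 1, "linear": [0, 0, 0.035], "twist": 0},
    {"fingers": 1, "linear": [0, 0, 0.035], "twist": 0},
    {"fingers": 1, "linear": [0, 0, 0.03], "twist": 0},
    {"fingers": 1, "linear": [0, 0, 0], "twist": 0}
  ]
}}

```text
clock: 2.98
eef_pos: [422.1, 68.9, 92.2]
tool_rot: [-3.132, 0.001, 1.573]
force: [-0.8, -1.2, 0.7]
width: 85.5
gripper_force: 0.0
```

Request:
{"op": "drive_tool", "data": {
  "motion": [
    {"fingers": 1, "linear": [0, 0, 0.015], "twist": 0},
    {"fingers": 1, "linear": [0, 0, 0.015], "twist": 0},
    {"fingers": 1, "linear": [0, 0, 0.005], "twist": 0},
    {"fingers": 1, "linear": [0, 0, 0], "twist": 0}
  ]
}}

```text
clock: 3.32
eef_pos: [425.7, 69.0, 61.5]
tool_rot: [-3.141, -0.0, 1.572]
force: [0.9, -0.7, -0.4]
width: 85.3
gripper_force: 0.0
```

Request:
{"op": "drive_tool", "data": {
  "motion": [
    {"fingers": 0.65, "linear": [0, 0, 0], "twist": 0},
    {"fingers": 0.6, "linear": [0, 0, 0], "twist": 0},
    {"fingers": 0.55, "linear": [0, 0, 0], "twist": 0},
    {"fingers": 0.5, "linear": [0, 0, 0], "twist": 0},
    {"fingers": 0.4, "linear": [0, 0, 0], "twist": 0}
  ]
}}

```text
clock: 3.73
eef_pos: [426.7, 68.9, 62.5]
tool_rot: [3.14, -0.001, 1.57]
force: [-0.6, 0.2, 9.5]
width: 44.1
gripper_force: 59.7
```

Request:
{"op": "drive_tool", "data": {
  "motion": [
    {"fingers": 0.3, "linear": [0, 0, 0], "twist": 0},
    {"fingers": 0.3, "linear": [0, 0, 0], "twist": 0},
    {"fingers": 0.3, "linear": [0, 0, 0], "twist": 0}
  ]
}}

```text
clock: 3.98
eef_pos: [426.6, 68.9, 62.5]
tool_rot: [3.14, -0.001, 1.57]
force: [-1.1, 0.1, 9.6]
width: 44.6
gripper_force: 59.7
```

Request:
{"op": "drive_tool", "data": {
  "motion": [
    {"fingers": 0.3, "linear": [0, 0, -0.01], "twist": 0},
    {"fingers": 0.3, "linear": [0, 0, -0.02], "twist": 0},
    {"fingers": 0.3, "linear": [0, 0, -0.035], "twist": 0},
    {"fingers": 0.3, "linear": [0, 0, -0.025], "twist": 0},
    {"fingers": 0.3, "linear": [0, 0, 0], "twist": 0}
  ]
}}

```text
clock: 4.4
eef_pos: [428.5, 68.9, 155.2]
tool_rot: [3.134, -0.002, 1.571]
force: [1.2, -0.2, -3.5]
width: 44.1
gripper_force: 62.2
```

Request:
{"op": "drive_tool", "data": {
  "motion": [
    {"fingers": 0.3, "linear": [-0.02, 0.012, 0], "twist": 0},
    {"fingers": 0.3, "linear": [-0.035, 0.021, 0], "twist": 0},
    {"fingers": 0.3, "linear": [-0.035, 0.021, 0], "twist": 0},
    {"fingers": 0.3, "linear": [-0.035, 0.021, 0], "twist": 0},
    {"fingers": 0.3, "linear": [-0.025, 0.015, 0], "twist": 0}
  ]
}}

```text
clock: 4.82
eef_pos: [517.3, -85.0, 151.0]
tool_rot: [3.14, 0.002, 1.569]
force: [0.8, -0.2, -2.1]
width: 44.1
gripper_force: 62.1
```

Request:
{"op": "drive_tool", "data": {
  "motion": [
    {"fingers": 0.3, "linear": [-0.018, 0.012, 0], "twist": 0},
    {"fingers": 0.3, "linear": [0, 0, 0], "twist": 0},
    {"fingers": 0.3, "linear": [0, 0, 0], "twist": 0}
  ]
}}

```text
clock: 5.07
eef_pos: [527.5, -100.5, 150.4]
tool_rot: [-3.14, -0.0, 1.568]
force: [-0.9, 0.6, -3.3]
width: 44.0
gripper_force: 62.2
```

Request:
{"op": "drive_tool", "data": {
  "motion": [
    {"fingers": 0.3, "linear": [0, 0, 0.02], "twist": 0},
    {"fingers": 0.3, "linear": [0, 0, 0.035], "twist": 0},
    {"fingers": 0.3, "linear": [0, 0, 0.025], "twist": 0},
    {"fingers": 0.3, "linear": [0, 0, 0.01], "twist": 0},
    {"fingers": 0.3, "linear": [0, 0, 0], "twist": 0}
  ]
}}

```text
clock: 5.48
eef_pos: [525.3, -97.5, 58.9]
tool_rot: [-3.135, -0.002, 1.572]
force: [-0.7, -1.1, -2.2]
width: 44.0
gripper_force: 62.1
```

Request:
{"op": "drive_tool", "data": {
  "motion": [
    {"fingers": 0.3, "linear": [0, 0, 0.002], "twist": 0},
    {"fingers": 0.3, "linear": [0, 0, 0.0], "twist": 0},
    {"fingers": 0.3, "linear": [0, 0, 0.002], "twist": 0},
    {"fingers": 0.3, "linear": [0, 0, 0], "twist": 0}
  ]
}}

```text
clock: 5.82
eef_pos: [528.8, -99.3, 58.3]
tool_rot: [3.14, 0.0, 1.571]
force: [-0.5, -0.3, -2.8]
width: 44.1
gripper_force: 62.2
```

Request:
{"op": "drive_tool", "data": {
  "motion": [
    {"fingers": 0.3, "linear": [0, 0, 0.002], "twist": 0},
    {"fingers": 0.3, "linear": [0, 0, 0], "twist": 0},
    {"fingers": 0.3, "linear": [0, 0, 0], "twist": 0}
  ]
}}

```text
clock: 6.07
eef_pos: [528.1, -99.3, 55.5]
tool_rot: [3.141, -0.0, 1.571]
force: [0.7, -0.0, -2.7]
width: 44.1
gripper_force: 62.2
```

Request:
{"op": "drive_tool", "data": {
  "motion": [
    {"fingers": 0.3, "linear": [0, 0, 0.0015], "twist": 0},
    {"fingers": 0.3, "linear": [0, 0, 0], "twist": 0},
    {"fingers": 0.3, "linear": [0, 0, 0], "twist": 0}
  ]
}}

```text
clock: 6.32
eef_pos: [528.2, -99.4, 54.6]
tool_rot: [3.141, -0.0, 1.571]
force: [-0.9, 1.0, 5.4]
width: 44.2
gripper_force: 62.9
```

Request:
{"op": "drive_tool", "data": {
  "motion": [
    {"fingers": 0.7, "linear": [0, 0, 0], "twist": 0},
    {"fingers": 1, "linear": [0, 0, 0], "twist": 0},
    {"fingers": 1, "linear": [0, 0, 0], "twist": 0},
    {"fingers": 1, "linear": [0, 0, 0], "twist": 0}
  ]
}}

```text
clock: 6.65
eef_pos: [528.1, -99.4, 53.8]
tool_rot: [3.141, 0.0, 1.571]
force: [0.4, -1.0, 0.5]
width: 85.4
gripper_force: 0.0
```

Request:
{"op": "drive_tool", "data": {
  "motion": [
    {"fingers": 1, "linear": [0, 0, -0.015], "twist": 0},
    {"fingers": 1, "linear": [0, 0, -0.03], "twist": 0},
    {"fingers": 1, "linear": [0, 0, -0.04], "twist": 0},
    {"fingers": 1, "linear": [0, 0, -0.03], "twist": 0},
    {"fingers": 1, "linear": [0, 0, 0], "twist": 0}
  ]
}}

```text
clock: 7.07
eef_pos: [531.7, -100.6, 174.3]
tool_rot: [3.131, 0.002, 1.57]
force: [-0.1, -0.3, -0.3]
width: 85.5
gripper_force: 0.0
```

Request:
{"op": "drive_tool", "data": {
  "motion": [
    {"fingers": 1, "linear": [-0.031, -0.0225, 0], "twist": 0},
    {"fingers": 1, "linear": [-0.031, -0.0225, 0], "twist": 0},
    {"fingers": 1, "linear": [-0.031, -0.0225, 0], "twist": 0},
    {"fingers": 1, "linear": [-0.031, -0.0225, 0], "twist": 0},
    {"fingers": 1, "linear": [0, 0, 0], "twist": 0}
  ]
}}

```text
clock: 7.48
eef_pos: [432.3, -230.7, 169.2]
tool_rot: [-3.139, 0.004, 1.559]
force: [-0.9, -0.5, -0.4]
width: 85.3
gripper_force: 0.0
```

Request:
{"op": "drive_tool", "data": {
  "motion": [
    {"fingers": 1, "linear": [0, 0, 0], "twist": 0},
    {"fingers": 1, "linear": [0, 0, 0], "twist": 0}
  ]
}}

```text
clock: 7.65
eef_pos: [438.2, -223.1, 168.6]
tool_rot: [3.141, -0.001, 1.57]
force: [0.4, 1.4, -0.6]
width: 85.3
gripper_force: 0.0
```

```bash
python3 - <<'E'
from h import *
d=snap('wrist','w2.png')
for z,n in [(107,'rim'),(62,'pin'),(38,'fl')]: print(n,proj(d,[438,-224,z]))
print('tile rim',proj(d,[529,-101,87]))
print(monitor.read_state()['eef_pos'])
E
```

```text
rim [283.05509183 223.58862651]
pin [283.0024683  204.89988102]
fl [282.98090487 197.24183463]
tile rim [422.41345377  36.34640268]
[ 438.71816918 -222.31737816  168.55621561]
```

View pics/w2.png

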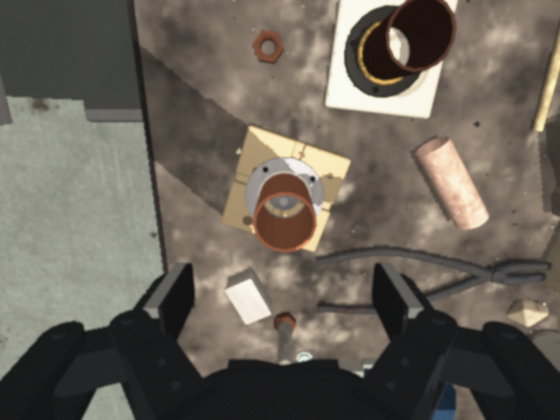

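Request:
{"op": "drive_tool", "data": {
  "motion": [
    {"fingers": 1, "linear": [-0.001, 0, 0.03], "twist": 0},
    {"fingers": 1, "linear": [0, 0, 0.03], "twist": 0},
    {"fingers": 1, "linear": [0, 0, 0.02], "twist": 0},
    {"fingers": 1, "linear": [0, 0, 0.014], "twist": 0},
    {"fingers": 1, "linear": [0, 0, 0], "twist": 0}
  ]
}}

```text
clock: 8.12
eef_pos: [437.4, -221.8, 72.1]
tool_rot: [-3.137, -0.003, 1.574]
force: [0.4, 0.5, 0.3]
width: 84.9
gripper_force: 0.0
```

Request:
{"op": "drive_tool", "data": {
  "motion": [
    {"fingers": 1, "linear": [0, 0, 0], "twist": 0},
    {"fingers": 0.6, "linear": [0, 0, 0], "twist": 0},
    {"fingers": 0.55, "linear": [0, 0, 0], "twist": 0},
    {"fingers": 0.5, "linear": [0, 0, 0], "twist": 0},
    {"fingers": 0.4, "linear": [0, 0, 0], "twist": 0}
  ]
}}

```text
clock: 8.53
eef_pos: [438.9, -224.5, 76.0]
tool_rot: [3.14, 0.001, 1.571]
force: [-0.8, 0.2, 6.9]
width: 44.2
gripper_force: 60.0
```

Request:
{"op": "drive_tool", "data": {
  "motion": [
    {"fingers": 0.3, "linear": [0, 0, 0], "twist": 0},
    {"fingers": 0.3, "linear": [0, 0, 0], "twist": 0},
    {"fingers": 0.3, "linear": [0, 0, 0], "twist": 0}
  ]
}}

```text
clock: 8.78
eef_pos: [438.9, -224.5, 76.0]
tool_rot: [3.139, 0.0, 1.571]
force: [-0.5, 1.9, 6.3]
width: 44.1
gripper_force: 60.1
```

Request:
{"op": "drive_tool", "data": {
  "motion": [
    {"fingers": 0.3, "linear": [0, 0, -0.01], "twist": 0},
    {"fingers": 0.3, "linear": [0, 0, -0.02], "twist": 0},
    {"fingers": 0.3, "linear": [0, 0, -0.035], "twist": 0},
    {"fingers": 0.3, "linear": [0, 0, -0.025], "twist": 0},
    {"fingers": 0.3, "linear": [0.015, 0, 0], "twist": 0}
  ]
}}

```text
clock: 9.2
eef_pos: [440.7, -214.1, 170.1]
tool_rot: [3.132, 0.007, 1.566]
force: [1.2, -1.0, -2.5]
width: 44.7
gripper_force: 62.1
```

Request:
{"op": "drive_tool", "data": {
  "motion": [
    {"fingers": 0.3, "linear": [0.03, -0.0015, 0], "twist": 0},
    {"fingers": 0.3, "linear": [0.038, -0.002, 0], "twist": 0},
    {"fingers": 0.3, "linear": [0.038, -0.002, 0], "twist": 0},
    {"fingers": 0.3, "linear": [0.038, -0.002, 0], "twist": 0},
    {"fingers": 0.3, "linear": [0.038, -0.002, 0], "twist": 0}
  ]
}}

```text
clock: 9.62
eef_pos: [427.9, -25.7, 165.5]
tool_rot: [3.141, -0.0, 1.57]
force: [0.7, 0.4, -2.7]
width: 44.2
gripper_force: 62.0
```

Request:
{"op": "drive_tool", "data": {
  "motion": [
    {"fingers": 0.3, "linear": [0.038, -0.0015, 0], "twist": 0},
    {"fingers": 0.3, "linear": [0.035, -0.0015, 0], "twist": 0},
    {"fingers": 0.3, "linear": [0.022, 0, 0], "twist": 0},
    {"fingers": 0.3, "linear": [0, 0, 0], "twist": 0},
    {"fingers": 0.3, "linear": [0, 0, 0], "twist": 0}
  ]
}}

```text
clock: 10.03
eef_pos: [425.3, 69.1, 165.3]
tool_rot: [3.141, -0.0, 1.575]
force: [-0.4, -1.3, -2.4]
width: 44.5
gripper_force: 62.0
```

Request:
{"op": "drive_tool", "data": {
  "motion": [
    {"fingers": 0.3, "linear": [0, 0, 0], "twist": 0}
  ]
}}

```text
clock: 10.12
eef_pos: [425.4, 67.1, 165.2]
tool_rot: [3.141, 0.0, 1.57]
force: [0.4, 0.3, -1.8]
width: 44.4
gripper_force: 62.0
```

Request:
{"op": "drive_tool", "data": {
  "motion": [
    {"fingers": 0.3, "linear": [0, 0.001, 0.02], "twist": 0},
    {"fingers": 0.3, "linear": [0, 0, 0.03], "twist": 0},
    {"fingers": 0.3, "linear": [0, 0, 0.012], "twist": 0},
    {"fingers": 0.3, "linear": [0, 0, 0], "twist": 0},
    {"fingers": 0.3, "linear": [0, 0, 0], "twist": 0}
  ]
}}

```text
clock: 10.53
eef_pos: [426.3, 66.0, 102.8]
tool_rot: [-3.14, 0.001, 1.568]
force: [-0.1, 0.1, -2.1]
width: 44.3
gripper_force: 62.2
```

Request:
{"op": "drive_tool", "data": {
  "motion": [
    {"fingers": 0.3, "linear": [0, 0, 0.008], "twist": 0},
    {"fingers": 0.3, "linear": [0, 0, 0.008], "twist": 0},
    {"fingers": 0.3, "linear": [0, 0, 0.008], "twist": 0},
    {"fingers": 0.3, "linear": [0, 0, 0], "twist": 0},
    {"fingers": 0.3, "linear": [0, 0, 0], "twist": 0}
  ]
}}

```text
clock: 10.95
eef_pos: [426.2, 67.6, 78.5]
tool_rot: [-3.141, 0.0, 1.571]
force: [-0.8, -0.2, -1.9]
width: 44.4
gripper_force: 62.2
```

No contact; bottom is at about 34 mm, around the pin. Continue down.

Request:
{"op": "drive_tool", "data": {
  "motion": [
    {"fingers": 0.3, "linear": [0, 0, 0.005], "twist": 0},
    {"fingers": 0.3, "linear": [0, 0, 0.005], "twist": 0},
    {"fingers": 0.3, "linear": [0, 0, 0.002], "twist": 0},
    {"fingers": 0.3, "linear": [0, 0, 0], "twist": 0},
    {"fingers": 0.3, "linear": [0, 0, 0], "twist": 0}
  ]
}}

```text
clock: 11.37
eef_pos: [426.4, 67.6, 66.6]
tool_rot: [-3.141, 0.0, 1.571]
force: [0.4, -0.5, -2.4]
width: 44.5
gripper_force: 62.3
```

Request:
{"op": "drive_tool", "data": {
  "motion": [
    {"fingers": 0.3, "linear": [0, 0, 0.0015], "twist": 0},
    {"fingers": 0.3, "linear": [0, 0, 0], "twist": 0},
    {"fingers": 0.3, "linear": [0, 0, 0], "twist": 0}
  ]
}}

```text
clock: 11.62
eef_pos: [426.6, 67.7, 65.3]
tool_rot: [3.142, -0.0, 1.571]
force: [0.8, 0.1, -3.0]
width: 44.5
gripper_force: 62.3
```

Request:
{"op": "drive_tool", "data": {
  "motion": [
    {"fingers": 0.3, "linear": [0, 0, 0.001], "twist": 0},
    {"fingers": 0.3, "linear": [0, 0, 0], "twist": 0},
    {"fingers": 0.3, "linear": [0, 0, 0], "twist": 0}
  ]
}}

```text
clock: 11.87
eef_pos: [426.5, 67.7, 64.3]
tool_rot: [3.142, -0.0, 1.571]
force: [-0.4, -0.1, -2.9]
width: 44.1
gripper_force: 62.3
```

Request:
{"op": "drive_tool", "data": {
  "motion": [
    {"fingers": 0.3, "linear": [0, 0, 0.001], "twist": 0},
    {"fingers": 0.3, "linear": [0, 0, 0], "twist": 0},
    {"fingers": 0.3, "linear": [0, 0, 0], "twist": 0}
  ]
}}

```text
clock: 12.12
eef_pos: [426.7, 67.9, 64.0]
tool_rot: [3.141, -0.001, 1.571]
force: [-0.4, 1.2, 8.9]
width: 44.7
gripper_force: 63.3
```

Request:
{"op": "drive_tool", "data": {
  "motion": [
    {"fingers": 0.7, "linear": [0, 0, 0], "twist": 0},
    {"fingers": 1, "linear": [0, 0, 0], "twist": 0},
    {"fingers": 1, "linear": [0, 0, 0], "twist": 0},
    {"fingers": 1, "linear": [0, 0, 0], "twist": 0}
  ]
}}

```text
clock: 12.45
eef_pos: [426.6, 67.6, 63.3]
tool_rot: [3.141, 0.0, 1.571]
force: [0.2, 0.6, -1.4]
width: 85.4
gripper_force: 0.0
```

Request:
{"op": "drive_tool", "data": {
  "motion": [
    {"fingers": 1, "linear": [0, 0, -0.015], "twist": 0},
    {"fingers": 1, "linear": [0, 0, -0.03], "twist": 0},
    {"fingers": 1, "linear": [0, 0, -0.04], "twist": 0},
    {"fingers": 1, "linear": [0, 0, -0.02], "twist": 0},
    {"fingers": 1, "linear": [0, 0, 0], "twist": 0}
  ]
}}

```text
clock: 12.87
eef_pos: [429.1, 67.9, 171.8]
tool_rot: [3.134, -0.002, 1.571]
force: [0.4, 0.1, 0.8]
width: 85.3
gripper_force: 0.0
```

Request:
{"op": "drive_tool", "data": {
  "motion": [
    {"fingers": 1, "linear": [-0.033, 0.02, 0], "twist": 0},
    {"fingers": 1, "linear": [-0.034, 0.02, 0], "twist": 0},
    {"fingers": 1, "linear": [-0.034, 0.021, 0], "twist": 0},
    {"fingers": 1, "linear": [-0.034, 0.021, 0], "twist": 0},
    {"fingers": 1, "linear": [-0.033, 0.0195, 0], "twist": 0}
  ]
}}

```text
clock: 13.28
eef_pos: [528.6, -102.0, 167.6]
tool_rot: [-3.141, -0.0, 1.571]
force: [0.8, 0.6, 0.4]
width: 85.5
gripper_force: 0.0
```

Request:
{"op": "drive_tool", "data": {
  "motion": [
    {"fingers": 1, "linear": [0, 0, 0], "twist": 0},
    {"fingers": 1, "linear": [0, 0, 0], "twist": 0},
    {"fingers": 1, "linear": [0, 0, 0], "twist": 0}
  ]
}}

```text
clock: 13.53
eef_pos: [527.0, -99.8, 167.3]
tool_rot: [-3.139, -0.001, 1.57]
force: [-0.9, 1.1, 0.9]
width: 85.9
gripper_force: 0.0
```

```bash
python3 - <<'E'
from h import *
d=snap('wrist','w3.png')
print(proj(d,[528.2,-100.9,87]),proj(d,[426.5,67.5,95]))
print(monitor.read_state()['eef_pos'])
E
```

```text
[285.14551732 215.20249711] [110.65520797 -54.7671106 ]
[526.91688328 -98.96492269 167.4499692 ]
```

View pics/w3.png

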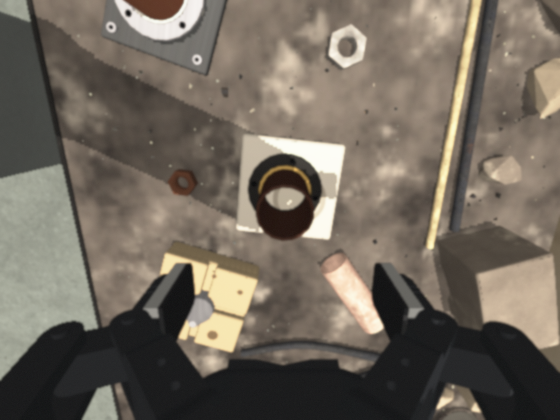

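Request:
{"op": "drive_tool", "data": {
  "motion": [
    {"fingers": 1, "linear": [-0.001, 0.001, 0.035], "twist": 0},
    {"fingers": 1, "linear": [0, 0, 0.035], "twist": 0},
    {"fingers": 1, "linear": [0, 0, 0.028], "twist": 0},
    {"fingers": 1, "linear": [0, 0, 0.014], "twist": 0},
    {"fingers": 1, "linear": [0, 0, 0], "twist": 0}
  ]
}}

```text
clock: 14.0
eef_pos: [526.0, -98.7, 53.2]
tool_rot: [-3.135, -0.002, 1.573]
force: [-0.1, 0.1, 0.7]
width: 85.8
gripper_force: 0.0
```

Request:
{"op": "drive_tool", "data": {
  "motion": [
    {"fingers": 1, "linear": [0, 0, 0], "twist": 0},
    {"fingers": 0.6, "linear": [0, 0, 0], "twist": 0},
    {"fingers": 0.55, "linear": [0, 0, 0], "twist": 0},
    {"fingers": 0.5, "linear": [0, 0, 0], "twist": 0},
    {"fingers": 0.4, "linear": [0, 0, 0], "twist": 0}
  ]
}}

```text
clock: 14.42
eef_pos: [529.7, -101.2, 57.9]
tool_rot: [3.14, -0.0, 1.571]
force: [0.1, 0.6, 3.7]
width: 43.8
gripper_force: 60.4
```

Request:
{"op": "drive_tool", "data": {
  "motion": [
    {"fingers": 0.3, "linear": [0, 0, 0], "twist": 0},
    {"fingers": 0.3, "linear": [0, 0, 0], "twist": 0},
    {"fingers": 0.3, "linear": [0, 0, 0], "twist": 0}
  ]
}}

```text
clock: 14.67
eef_pos: [529.6, -101.2, 57.9]
tool_rot: [3.14, -0.0, 1.571]
force: [-1.4, 1.0, 8.1]
width: 44.1
gripper_force: 60.6
```

Request:
{"op": "drive_tool", "data": {
  "motion": [
    {"fingers": 0.3, "linear": [0, 0, -0.01], "twist": 0},
    {"fingers": 0.3, "linear": [0, 0, -0.02], "twist": 0},
    {"fingers": 0.3, "linear": [0, 0, -0.035], "twist": 0},
    {"fingers": 0.3, "linear": [0, 0, -0.04], "twist": 0},
    {"fingers": 0.3, "linear": [0, 0, -0.02], "twist": 0}
  ]
}}

```text
clock: 15.08
eef_pos: [530.3, -102.1, 185.7]
tool_rot: [3.137, 0.001, 1.57]
force: [0.5, -1.3, -2.7]
width: 43.8
gripper_force: 62.1
```

```bash
python3 - <<'E'
from h import *
d=dict(np.load('pics/w3.npz'));print(ray(d,202,308,62)); d=dict(np.load('pics/w2.npz'));print(ray(d,284,203,62))
print(monitor.read_state()['eef_pos'])
E
```

```text
[ 449.66989131 -202.79220847   62.        ]
[ 438.84776051 -222.30854842   62.        ]
[ 530.29909649 -102.13452633  185.66652959]
```

Request:
{"op": "drive_tool", "data": {
  "motion": [
    {"fingers": 0.3, "linear": [-0.015, -0.012, 0], "twist": 0},
    {"fingers": 0.3, "linear": [-0.03, -0.022, 0], "twist": 0},
    {"fingers": 0.3, "linear": [-0.03, -0.024, 0], "twist": 0},
    {"fingers": 0.3, "linear": [-0.03, -0.022, 0], "twist": 0},
    {"fingers": 0.3, "linear": [-0.015, -0.012, 0], "twist": 0}
  ]
}}

```text
clock: 15.5
eef_pos: [433.4, -225.2, 182.3]
tool_rot: [-3.141, 0.002, 1.566]
force: [0.2, -1.6, -2.2]
width: 43.8
gripper_force: 62.0
```

Request:
{"op": "drive_tool", "data": {
  "motion": [
    {"fingers": 0.3, "linear": [0, 0, 0], "twist": 0},
    {"fingers": 0.3, "linear": [0, 0, 0], "twist": 0},
    {"fingers": 0.3, "linear": [0, 0, 0], "twist": 0}
  ]
}}

```text
clock: 15.75
eef_pos: [437.6, -220.5, 181.7]
tool_rot: [3.141, -0.001, 1.571]
force: [-0.7, 0.3, -2.7]
width: 44.5
gripper_force: 62.0
```

```bash
python3 - <<'E'
from h import *
d=dict(np.load('pics/w3.npz'))
for z in (32,40,62): print(proj(d,[438,-222,z]))
d2=snap('wrist','w4.png')
for z in (32,62): print(proj(d2,[438,-222,z]))
im=cv2.imread('pics/w3.png')[220:380,130:290]; a=cv2.resize(im,(480,480),interpolation=2)
b=cv2.resize(cv2.imread('pics/w4.png')[100:260,200:360],(480,480),interpolation=2)
cv2.imwrite('pics/c4.png',cv2.resize(np.hstack([a,b]),(800,400)))
E
```

```text
[199.61966004 306.02085101]
[197.60395122 310.72947613]
[191.52605071 324.92723862]
[283.51417526 192.48268533]
[283.61880778 201.11621128]
```

View pics/c4.png

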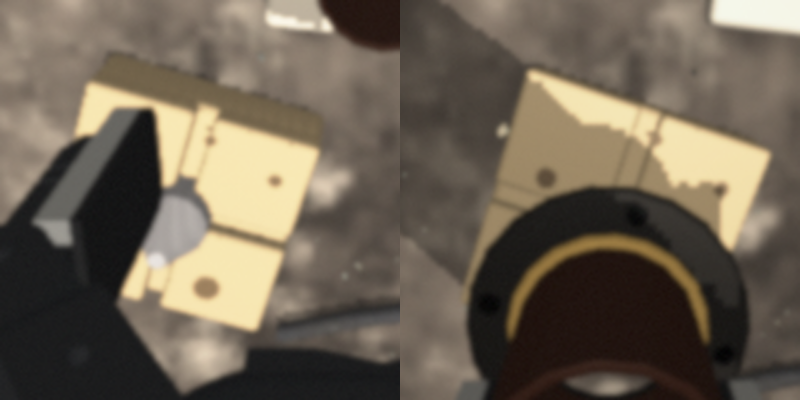

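Request:
{"op": "drive_tool", "data": {
  "motion": [
    {"fingers": 0.3, "linear": [-0.0015, 0.001, 0.02], "twist": 0},
    {"fingers": 0.3, "linear": [0, 0, 0.03], "twist": 0},
    {"fingers": 0.3, "linear": [0, 0, 0.018], "twist": 0},
    {"fingers": 0.3, "linear": [0, 0, 0], "twist": 0},
    {"fingers": 0.3, "linear": [0, 0, 0], "twist": 0}
  ]
}}

```text
clock: 16.22
eef_pos: [438.2, -221.7, 112.8]
tool_rot: [-3.14, -0.001, 1.573]
force: [-0.2, 0.2, -2.0]
width: 44.2
gripper_force: 62.2
```

Request:
{"op": "drive_tool", "data": {
  "motion": [
    {"fingers": 0.3, "linear": [0, 0, 0.008], "twist": 0},
    {"fingers": 0.3, "linear": [0, 0, 0.008], "twist": 0},
    {"fingers": 0.3, "linear": [0, 0, 0.006], "twist": 0},
    {"fingers": 0.3, "linear": [0, 0, 0], "twist": 0},
    {"fingers": 0.3, "linear": [0, 0, 0], "twist": 0}
  ]
}}

```text
clock: 16.63
eef_pos: [437.9, -222.8, 91.2]
tool_rot: [-3.141, -0.0, 1.571]
force: [0.1, 0.8, -2.1]
width: 44.0
gripper_force: 62.3
```

Request:
{"op": "drive_tool", "data": {
  "motion": [
    {"fingers": 0.3, "linear": [0, 0, 0.006], "twist": 0},
    {"fingers": 0.3, "linear": [0, 0, 0.004], "twist": 0},
    {"fingers": 0.3, "linear": [0, 0, 0.001], "twist": 0},
    {"fingers": 0.3, "linear": [0, 0, 0], "twist": 0},
    {"fingers": 0.3, "linear": [0, 0, 0], "twist": 0}
  ]
}}

```text
clock: 17.05
eef_pos: [437.9, -222.9, 80.2]
tool_rot: [-3.141, -0.0, 1.571]
force: [0.7, -0.4, -2.9]
width: 44.1
gripper_force: 62.3
```

Request:
{"op": "drive_tool", "data": {
  "motion": [
    {"fingers": 0.3, "linear": [0, 0, 0.001], "twist": 0},
    {"fingers": 0.3, "linear": [0, 0, 0], "twist": 0},
    {"fingers": 0.3, "linear": [0, 0, 0.001], "twist": 0},
    {"fingers": 0.3, "linear": [0, 0, 0], "twist": 0},
    {"fingers": 0.3, "linear": [0, 0, 0], "twist": 0}
  ]
}}

```text
clock: 17.47
eef_pos: [438.0, -222.8, 78.3]
tool_rot: [-3.142, -0.0, 1.571]
force: [0.5, -0.5, -3.4]
width: 43.9
gripper_force: 62.3
```

Request:
{"op": "drive_tool", "data": {
  "motion": [
    {"fingers": 0.3, "linear": [0, 0, 0.001], "twist": 0},
    {"fingers": 0.3, "linear": [0, 0, 0], "twist": 0},
    {"fingers": 0.3, "linear": [0, 0, 0], "twist": 0}
  ]
}}

```text
clock: 17.72
eef_pos: [438.1, -222.9, 77.9]
tool_rot: [3.141, -0.0, 1.571]
force: [-0.8, 0.4, 5.5]
width: 43.7
gripper_force: 63.0
```

Request:
{"op": "drive_tool", "data": {
  "motion": [
    {"fingers": 0.7, "linear": [0, 0, 0], "twist": 0},
    {"fingers": 1, "linear": [0, 0, 0], "twist": 0},
    {"fingers": 1, "linear": [0, 0, 0], "twist": 0},
    {"fingers": 1, "linear": [0, 0, 0], "twist": 0}
  ]
}}

```text
clock: 18.05
eef_pos: [438.1, -222.9, 77.2]
tool_rot: [3.142, 0.0, 1.571]
force: [0.6, -0.2, -0.1]
width: 85.2
gripper_force: 0.0
```

Request:
{"op": "drive_tool", "data": {
  "motion": [
    {"fingers": 1, "linear": [0, 0, -0.015], "twist": 0},
    {"fingers": 1, "linear": [0, 0, -0.03], "twist": 0},
    {"fingers": 1, "linear": [0, 0, -0.04], "twist": 0},
    {"fingers": 1, "linear": [0, 0, -0.035], "twist": 0},
    {"fingers": 1, "linear": [0, 0, 0], "twist": 0}
  ]
}}

```text
clock: 18.47
eef_pos: [441.3, -225.2, 202.9]
tool_rot: [3.132, 0.005, 1.57]
force: [1.1, -0.7, 0.3]
width: 85.5
gripper_force: 0.0
```

Request:
{"op": "drive_tool", "data": {
  "motion": [
    {"fingers": 1, "linear": [0.039, 0.004, 0], "twist": 0},
    {"fingers": 1, "linear": [0.039, 0.004, 0], "twist": 0},
    {"fingers": 1, "linear": [0.039, 0.004, 0], "twist": 0},
    {"fingers": 1, "linear": [0.039, 0.004, 0], "twist": 0},
    {"fingers": 1, "linear": [0.039, 0.004, 0], "twist": 0}
  ]
}}

```text
clock: 18.88
eef_pos: [457.8, -26.1, 197.1]
tool_rot: [-3.142, -0.0, 1.57]
force: [0.4, -0.1, 0.6]
width: 85.3
gripper_force: 0.0
```

Request:
{"op": "drive_tool", "data": {
  "motion": [
    {"fingers": 1, "linear": [0.039, 0.004, 0], "twist": 0},
    {"fingers": 1, "linear": [0.039, 0.004, 0], "twist": 0},
    {"fingers": 1, "linear": [0.04, 0.004, 0], "twist": 0},
    {"fingers": 1, "linear": [0.013, 0.036, 0], "twist": 0},
    {"fingers": 1, "linear": [0.013, 0.036, 0], "twist": 0}
  ]
}}

```text
clock: 19.3
eef_pos: [540.9, 120.4, 196.8]
tool_rot: [-3.139, -0.001, 1.577]
force: [0.4, -1.0, 0.2]
width: 85.3
gripper_force: 0.0
```

Request:
{"op": "drive_tool", "data": {
  "motion": [
    {"fingers": 1, "linear": [0.013, 0.036, 0], "twist": 0},
    {"fingers": 1, "linear": [0.012, 0.035, 0], "twist": 0},
    {"fingers": 1, "linear": [0, 0, 0], "twist": 0},
    {"fingers": 1, "linear": [0, 0, 0], "twist": 0},
    {"fingers": 1, "linear": [0, 0, 0], "twist": 0}
  ]
}}

```text
clock: 19.72
eef_pos: [611.9, 140.5, 196.3]
tool_rot: [-3.139, 0.001, 1.57]
force: [-0.2, -0.2, 0.4]
width: 85.3
gripper_force: 0.0
```

```bash
python3 - <<'E'
from h import *
d=snap('wrist','w5.png')
for z,n in [(85,'rim'),(26,'fl'),(10,'plate')]: print(n,proj(d,[613,141,z]))
print('SB rim',proj(d,[469,232,97]))
print(monitor.read_state()['eef_pos'])
E
```

```text
rim [284.89554769 201.49081777]
fl [284.65959046 185.36761512]
plate [284.60919155 181.92380544]
SB rim [90.24907708 87.93629475]
[611.58203765 140.34248232 196.7122131 ]
```

View pics/w5.png

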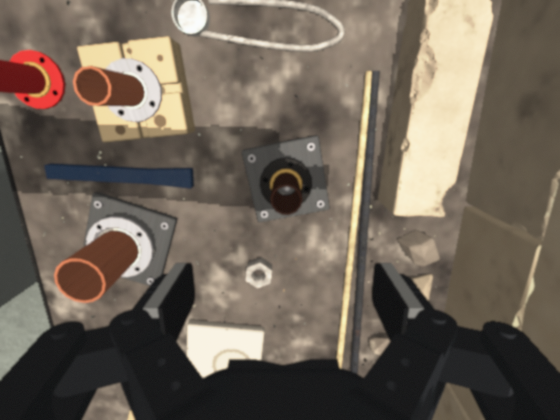

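Request:
{"op": "drive_tool", "data": {
  "motion": [
    {"fingers": 1, "linear": [0.001, 0.002, 0.035], "twist": 0},
    {"fingers": 1, "linear": [0, 0, 0.035], "twist": 0},
    {"fingers": 1, "linear": [0, 0, 0.035], "twist": 0},
    {"fingers": 1, "linear": [0, 0, 0.025], "twist": 0},
    {"fingers": 1, "linear": [0, 0, 0.014], "twist": 0}
  ]
}}

```text
clock: 20.18
eef_pos: [611.8, 141.4, 50.5]
tool_rot: [-3.136, 0.001, 1.57]
force: [0.1, 0.1, -0.2]
width: 85.5
gripper_force: 0.0
```

Request:
{"op": "drive_tool", "data": {
  "motion": [
    {"fingers": 1, "linear": [0, 0, 0], "twist": 0},
    {"fingers": 0.6, "linear": [0, 0, 0], "twist": 0},
    {"fingers": 0.45, "linear": [0, 0, 0], "twist": 0},
    {"fingers": 0.38, "linear": [0, 0, 0], "twist": 0},
    {"fingers": 0.34, "linear": [0, 0, 0], "twist": 0}
  ]
}}

```text
clock: 20.6
eef_pos: [616.1, 142.4, 55.1]
tool_rot: [3.139, -0.001, 1.571]
force: [0.1, 0.8, -0.3]
width: 38.8
gripper_force: 0.0
```

Request:
{"op": "drive_tool", "data": {
  "motion": [
    {"fingers": 0.3, "linear": [0, 0, 0], "twist": 0},
    {"fingers": 0.25, "linear": [0, 0, 0], "twist": 0},
    {"fingers": 0.15, "linear": [0, 0, 0], "twist": 0},
    {"fingers": 0.1, "linear": [0, 0, 0], "twist": 0},
    {"fingers": 0.1, "linear": [0, 0, 0], "twist": 0}
  ]
}}

```text
clock: 21.02
eef_pos: [615.8, 142.5, 54.9]
tool_rot: [3.14, -0.001, 1.571]
force: [-0.9, -0.2, 6.3]
width: 26.8
gripper_force: 58.5
```

Request:
{"op": "drive_tool", "data": {
  "motion": [
    {"fingers": 0.1, "linear": [0, 0, -0.01], "twist": 0},
    {"fingers": 0.1, "linear": [0, 0, -0.02], "twist": 0},
    {"fingers": 0.1, "linear": [0, 0, -0.035], "twist": 0},
    {"fingers": 0.1, "linear": [0, 0, -0.025], "twist": 0},
    {"fingers": 0.1, "linear": [-0.006, -0.015, 0], "twist": 0}
  ]
}}

```text
clock: 21.43
eef_pos: [606.4, 137.5, 149.6]
tool_rot: [3.128, -0.003, 1.572]
force: [1.7, -0.4, -0.6]
width: 26.5
gripper_force: 59.3
```

Request:
{"op": "drive_tool", "data": {
  "motion": [
    {"fingers": 0.1, "linear": [-0.012, -0.028, 0], "twist": 0},
    {"fingers": 0.1, "linear": [-0.02, -0.028, 0], "twist": 0},
    {"fingers": 0.1, "linear": [-0.034, -0.016, 0], "twist": 0},
    {"fingers": 0.1, "linear": [-0.038, 0, 0], "twist": 0},
    {"fingers": 0.1, "linear": [-0.038, 0, 0], "twist": 0}
  ]
}}

```text
clock: 21.85
eef_pos: [526.8, -6.1, 144.2]
tool_rot: [-3.142, -0.001, 1.573]
force: [1.2, -0.6, -1.3]
width: 26.3
gripper_force: 59.3
```

Request:
{"op": "drive_tool", "data": {
  "motion": [
    {"fingers": 0.1, "linear": [-0.038, 0, 0], "twist": 0},
    {"fingers": 0.1, "linear": [-0.034, 0, 0], "twist": 0},
    {"fingers": 0.1, "linear": [-0.022, 0, 0], "twist": 0},
    {"fingers": 0.1, "linear": [0, 0, 0], "twist": 0},
    {"fingers": 0.1, "linear": [0, 0, 0], "twist": 0}
  ]
}}

```text
clock: 22.27
eef_pos: [527.8, -101.7, 144.0]
tool_rot: [3.141, 0.0, 1.567]
force: [-0.5, -0.5, -0.6]
width: 26.5
gripper_force: 59.3
```

Request:
{"op": "drive_tool", "data": {
  "motion": [
    {"fingers": 0.1, "linear": [0, 0, 0], "twist": 0},
    {"fingers": 0.1, "linear": [0, 0, 0], "twist": 0}
  ]
}}

```text
clock: 22.43
eef_pos: [528.1, -98.1, 143.4]
tool_rot: [-3.141, -0.001, 1.573]
force: [-0.4, 1.6, -1.2]
width: 26.1
gripper_force: 59.3
```

Request:
{"op": "drive_tool", "data": {
  "motion": [
    {"fingers": 0.1, "linear": [0, 0, 0.02], "twist": 0},
    {"fingers": 0.1, "linear": [0, 0, 0.035], "twist": 0},
    {"fingers": 0.1, "linear": [0, 0, 0.025], "twist": 0},
    {"fingers": 0.1, "linear": [0, 0, 0.012], "twist": 0},
    {"fingers": 0.1, "linear": [0, 0, 0], "twist": 0}
  ]
}}

```text
clock: 22.85
eef_pos: [526.3, -97.6, 48.7]
tool_rot: [-3.136, -0.002, 1.573]
force: [-0.6, -0.3, -1.1]
width: 26.2
gripper_force: 59.3
```

Request:
{"op": "drive_tool", "data": {
  "motion": [
    {"fingers": 0.1, "linear": [0, 0, 0], "twist": 0},
    {"fingers": 0.1, "linear": [0, 0, 0.002], "twist": 0},
    {"fingers": 0.1, "linear": [0, 0, 0], "twist": 0},
    {"fingers": 0.1, "linear": [0, 0, 0], "twist": 0}
  ]
}}

```text
clock: 23.18
eef_pos: [528.7, -99.7, 50.3]
tool_rot: [3.14, 0.0, 1.571]
force: [0.3, -0.3, -1.7]
width: 26.6
gripper_force: 59.3
```

Request:
{"op": "drive_tool", "data": {
  "motion": [
    {"fingers": 0.1, "linear": [0, 0, 0.001], "twist": 0},
    {"fingers": 0.1, "linear": [0, 0, 0], "twist": 0},
    {"fingers": 0.1, "linear": [0, 0, 0], "twist": 0}
  ]
}}

```text
clock: 23.43
eef_pos: [528.1, -99.8, 48.6]
tool_rot: [3.141, -0.0, 1.571]
force: [-0.4, 0.2, -1.3]
width: 26.3
gripper_force: 59.3
```

Request:
{"op": "drive_tool", "data": {
  "motion": [
    {"fingers": 0.1, "linear": [0, 0, 0.001], "twist": 0},
    {"fingers": 0.1, "linear": [0, 0, 0], "twist": 0},
    {"fingers": 0.1, "linear": [0, 0, 0], "twist": 0}
  ]
}}

```text
clock: 23.68
eef_pos: [527.9, -99.8, 47.2]
tool_rot: [-3.141, -0.0, 1.571]
force: [-0.2, -0.1, -1.1]
width: 26.8
gripper_force: 59.3
```

Request:
{"op": "drive_tool", "data": {
  "motion": [
    {"fingers": 0.1, "linear": [0, 0, 0.001], "twist": 0},
    {"fingers": 0.1, "linear": [0, 0, 0], "twist": 0},
    {"fingers": 0.1, "linear": [0, 0, 0], "twist": 0}
  ]
}}

```text
clock: 23.93
eef_pos: [528.0, -99.8, 46.9]
tool_rot: [3.141, -0.0, 1.571]
force: [-1.7, -0.4, 5.7]
width: 26.6
gripper_force: 60.0
```

Request:
{"op": "drive_tool", "data": {
  "motion": [
    {"fingers": 0.5, "linear": [0, 0, 0], "twist": 0},
    {"fingers": 1, "linear": [0, 0, 0], "twist": 0},
    {"fingers": 1, "linear": [0, 0, 0], "twist": 0},
    {"fingers": 1, "linear": [0, 0, 0], "twist": 0},
    {"fingers": 1, "linear": [0, 0, 0], "twist": 0}
  ]
}}

```text
clock: 24.35
eef_pos: [528.0, -99.8, 46.2]
tool_rot: [-3.141, -0.0, 1.571]
force: [0.7, -0.4, 0.4]
width: 84.4
gripper_force: 0.0
```

Request:
{"op": "drive_tool", "data": {
  "motion": [
    {"fingers": 1, "linear": [0, 0, -0.015], "twist": 0},
    {"fingers": 1, "linear": [0, 0, -0.035], "twist": 0},
    {"fingers": 1, "linear": [0, 0, -0.04], "twist": 0},
    {"fingers": 1, "linear": [0, 0, -0.04], "twist": 0},
    {"fingers": 1, "linear": [0.02, -0.004, 0], "twist": 0}
  ]
}}

```text
clock: 24.77
eef_pos: [529.1, -85.7, 183.4]
tool_rot: [3.127, 0.005, 1.565]
force: [1.1, -0.7, -0.5]
width: 85.5
gripper_force: 0.0
```

Request:
{"op": "drive_tool", "data": {
  "motion": [
    {"fingers": 1, "linear": [0.039, -0.007, 0], "twist": 0},
    {"fingers": 1, "linear": [0.039, -0.007, 0], "twist": 0},
    {"fingers": 1, "linear": [0.039, -0.007, 0], "twist": 0},
    {"fingers": 1, "linear": [0.039, -0.007, 0], "twist": 0},
    {"fingers": 1, "linear": [0.039, -0.007, 0], "twist": 0}
  ]
}}

```text
clock: 25.18
eef_pos: [488.3, 116.9, 176.4]
tool_rot: [3.142, -0.0, 1.57]
force: [0.9, 0.7, 0.8]
width: 85.4
gripper_force: 0.0
```

Request:
{"op": "drive_tool", "data": {
  "motion": [
    {"fingers": 1, "linear": [0.039, -0.007, 0], "twist": 0},
    {"fingers": 1, "linear": [0.039, -0.006, 0], "twist": 0},
    {"fingers": 1, "linear": [0.039, -0.006, 0], "twist": 0},
    {"fingers": 1, "linear": [0, 0, 0], "twist": 0},
    {"fingers": 1, "linear": [0, 0, 0], "twist": 0}
  ]
}}

```text
clock: 25.6
eef_pos: [468.9, 235.2, 175.9]
tool_rot: [-3.141, -0.001, 1.577]
force: [0.2, -0.7, -0.3]
width: 85.2
gripper_force: 0.0
```

```bash
python3 - <<'E'
from h import *
d=snap('wrist','w6.png')
for z,n in [(97,'rim'),(38,'fl'),(32,'brick')]: print(n,proj(d,[469,232,z]))
print('SF pin',proj(d,[614.5,141.3,44]))
print(monitor.read_state()['eef_pos'])
E
```

```text
rim [283.45160264 218.33240075]
fl [283.35701775 197.3971367 ]
brick [283.34940416 195.71195607]
SF pin [424.88269795 285.27701659]
[469.60746622 232.62127462 176.07320068]
```

View pics/w6.png

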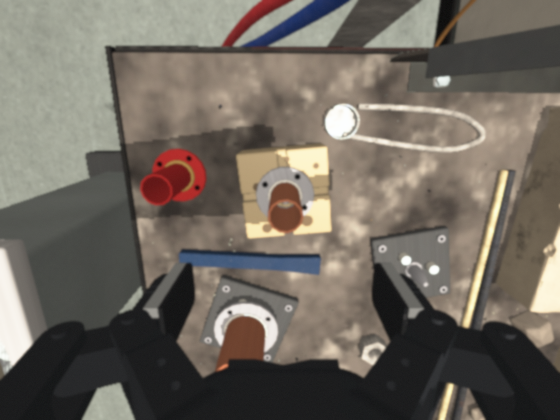

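Request:
{"op": "drive_tool", "data": {
  "motion": [
    {"fingers": 1, "linear": [0.0005, 0.0015, 0.035], "twist": 0},
    {"fingers": 1, "linear": [0, 0, 0.035], "twist": 0},
    {"fingers": 1, "linear": [0, 0, 0.027], "twist": 0},
    {"fingers": 1, "linear": [0, 0, 0.014], "twist": 0},
    {"fingers": 1, "linear": [0, 0, 0], "twist": 0}
  ]
}}

```text
clock: 26.07
eef_pos: [470.1, 229.3, 62.6]
tool_rot: [-3.137, 0.004, 1.567]
force: [-0.4, -0.5, 0.8]
width: 85.6
gripper_force: 0.0
```

Request:
{"op": "drive_tool", "data": {
  "motion": [
    {"fingers": 1, "linear": [0, 0, 0], "twist": 0},
    {"fingers": 0.6, "linear": [0, 0, 0], "twist": 0},
    {"fingers": 0.45, "linear": [0, 0, 0], "twist": 0},
    {"fingers": 0.38, "linear": [0, 0, 0], "twist": 0},
    {"fingers": 0.34, "linear": [0, 0, 0], "twist": 0}
  ]
}}

```text
clock: 26.48
eef_pos: [472.1, 232.9, 66.3]
tool_rot: [3.14, -0.001, 1.571]
force: [0.5, 0.7, 0.1]
width: 39.0
gripper_force: 0.0
```

Request:
{"op": "drive_tool", "data": {
  "motion": [
    {"fingers": 0.3, "linear": [0, 0, 0], "twist": 0},
    {"fingers": 0.25, "linear": [0, 0, 0], "twist": 0},
    {"fingers": 0.15, "linear": [0, 0, 0], "twist": 0},
    {"fingers": 0.1, "linear": [0, 0, 0], "twist": 0},
    {"fingers": 0.1, "linear": [0, 0, 0], "twist": 0}
  ]
}}

```text
clock: 26.9
eef_pos: [471.9, 233.0, 66.2]
tool_rot: [3.141, -0.001, 1.571]
force: [-0.5, 0.2, 5.7]
width: 26.5
gripper_force: 58.5
```

Request:
{"op": "drive_tool", "data": {
  "motion": [
    {"fingers": 0.1, "linear": [0, 0, -0.01], "twist": 0},
    {"fingers": 0.1, "linear": [0, 0, -0.02], "twist": 0},
    {"fingers": 0.1, "linear": [0, 0, -0.035], "twist": 0},
    {"fingers": 0.1, "linear": [0, 0, -0.02], "twist": 0},
    {"fingers": 0.1, "linear": [-0.006, 0.01, 0], "twist": 0}
  ]
}}

```text
clock: 27.32
eef_pos: [482.1, 229.0, 154.4]
tool_rot: [3.138, -0.004, 1.574]
force: [-0.7, 0.7, -0.8]
width: 26.4
gripper_force: 59.2
```

Request:
{"op": "drive_tool", "data": {
  "motion": [
    {"fingers": 0.1, "linear": [-0.02, 0.03, 0], "twist": 0},
    {"fingers": 0.1, "linear": [-0.022, 0.034, 0], "twist": 0},
    {"fingers": 0.1, "linear": [-0.022, 0.034, 0], "twist": 0},
    {"fingers": 0.1, "linear": [-0.016, 0.025, 0], "twist": 0},
    {"fingers": 0.1, "linear": [-0.006, 0.0095, 0], "twist": 0}
  ]
}}

```text
clock: 27.73
eef_pos: [618.2, 135.2, 150.3]
tool_rot: [3.138, 0.003, 1.566]
force: [1.1, -1.0, -0.1]
width: 26.8
gripper_force: 59.3
```

Request:
{"op": "drive_tool", "data": {
  "motion": [
    {"fingers": 0.1, "linear": [0, 0, 0], "twist": 0},
    {"fingers": 0.1, "linear": [0, 0, 0], "twist": 0},
    {"fingers": 0.1, "linear": [0, 0, 0], "twist": 0}
  ]
}}

```text
clock: 27.98
eef_pos: [612.3, 142.0, 149.6]
tool_rot: [-3.139, -0.001, 1.572]
force: [-0.6, 0.2, -1.1]
width: 26.9
gripper_force: 59.3
```

```bash
python3 - <<'E'
from h import *
d=snap('wrist','w7.png');print(monitor.read_state()['eef_pos'])
s=snap('top','t7.png')
for z in (10,20,44): print(proj(d,[614.5,141.3,z]),proj(s,[614.5,141.3,z]))
a=cv2.resize(d['color'][80:280,180:380],(400,400),interpolation=2)
b=cv2.resize(s['color'][140:200,185:245],(400,400),interpolation=2)
cv2.imwrite('pics/c7.png',np.hstack([a,b]))
E
```

```text
[612.26662493 142.30648446 149.76818869]
[285.96218519 194.4176662 ] [215.35441436 169.47462822]
[286.03926844 197.26492454] [214.70929012 168.25299384]
[286.24733615 204.95041381] [213.10260102 165.21049984]
```

View pics/c7.png

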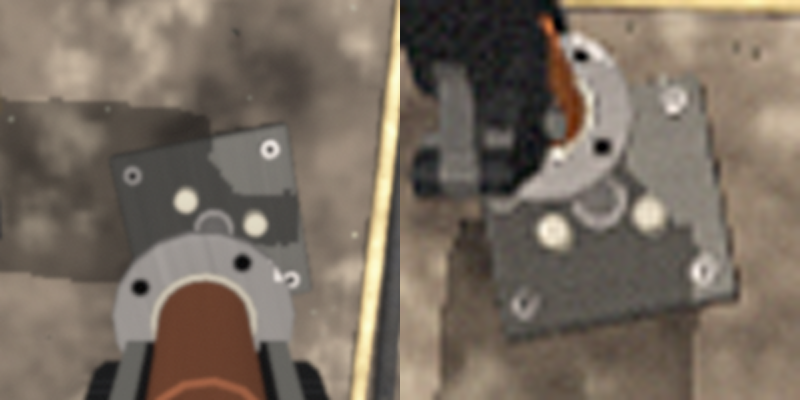

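Request:
{"op": "drive_tool", "data": {
  "motion": [
    {"fingers": 0.1, "linear": [0, 0, 0.02], "twist": 0},
    {"fingers": 0.1, "linear": [0, 0, 0.02], "twist": 0},
    {"fingers": 0.1, "linear": [0, 0, 0.018], "twist": 0},
    {"fingers": 0.1, "linear": [0, 0, 0], "twist": 0},
    {"fingers": 0.1, "linear": [0, 0, 0], "twist": 0}
  ]
}}

```text
clock: 28.5
eef_pos: [612.7, 141.6, 91.8]
tool_rot: [-3.139, 0.0, 1.572]
force: [-0.2, -0.6, -0.7]
width: 26.5
gripper_force: 59.3
```

Request:
{"op": "drive_tool", "data": {
  "motion": [
    {"fingers": 0.1, "linear": [0, 0, 0], "twist": 0},
    {"fingers": 0.1, "linear": [0, 0, 0], "twist": 0}
  ]
}}

```text
clock: 28.67
eef_pos: [614.9, 141.1, 93.7]
tool_rot: [3.139, -0.001, 1.571]
force: [0.4, -0.7, -0.0]
width: 26.8
gripper_force: 59.3
```

Request:
{"op": "drive_tool", "data": {
  "motion": [
    {"fingers": 0.1, "linear": [0, 0, 0.008], "twist": 0},
    {"fingers": 0.1, "linear": [0, 0, 0.006], "twist": 0},
    {"fingers": 0.1, "linear": [0, 0, 0.006], "twist": 0},
    {"fingers": 0.1, "linear": [0, 0, 0.004], "twist": 0},
    {"fingers": 0.1, "linear": [0, 0, 0], "twist": 0}
  ]
}}

```text
clock: 29.08
eef_pos: [613.1, 140.5, 66.9]
tool_rot: [-3.139, 0.0, 1.571]
force: [0.2, 0.5, -1.5]
width: 26.6
gripper_force: 59.3
```

Request:
{"op": "drive_tool", "data": {
  "motion": [
    {"fingers": 0.1, "linear": [0, 0, 0.004], "twist": 0},
    {"fingers": 0.1, "linear": [0, 0, 0.004], "twist": 0},
    {"fingers": 0.1, "linear": [0, 0, 0.003], "twist": 0},
    {"fingers": 0.1, "linear": [0, 0, 0], "twist": 0},
    {"fingers": 0.1, "linear": [0, 0, 0], "twist": 0}
  ]
}}

```text
clock: 29.5
eef_pos: [613.9, 140.6, 57.1]
tool_rot: [-3.141, 0.0, 1.571]
force: [-0.6, 0.8, -1.6]
width: 27.0
gripper_force: 59.3
```

Request:
{"op": "drive_tool", "data": {
  "motion": [
    {"fingers": 0.1, "linear": [0, 0, 0.001], "twist": 0},
    {"fingers": 0.1, "linear": [0, 0, 0], "twist": 0},
    {"fingers": 0.1, "linear": [0, 0, 0.001], "twist": 0},
    {"fingers": 0.1, "linear": [0, 0, 0], "twist": 0},
    {"fingers": 0.1, "linear": [0, 0, 0], "twist": 0}
  ]
}}

```text
clock: 29.92
eef_pos: [614.0, 140.7, 55.3]
tool_rot: [3.142, -0.0, 1.571]
force: [0.8, 0.3, -1.2]
width: 27.0
gripper_force: 59.3
```

Request:
{"op": "drive_tool", "data": {
  "motion": [
    {"fingers": 0.1, "linear": [0, 0, 0.001], "twist": 0},
    {"fingers": 0.1, "linear": [0, 0, 0], "twist": 0},
    {"fingers": 0.1, "linear": [0, 0, 0], "twist": 0}
  ]
}}

```text
clock: 30.17
eef_pos: [614.2, 140.7, 54.4]
tool_rot: [3.141, -0.0, 1.571]
force: [1.3, 0.0, -0.4]
width: 26.6
gripper_force: 59.4
```

Request:
{"op": "drive_tool", "data": {
  "motion": [
    {"fingers": 0.1, "linear": [0, 0, 0.0005], "twist": 0},
    {"fingers": 0.1, "linear": [0, 0, 0], "twist": 0},
    {"fingers": 0.5, "linear": [0, 0, 0], "twist": 0},
    {"fingers": 1, "linear": [0, 0, 0], "twist": 0},
    {"fingers": 1, "linear": [0, 0, 0], "twist": 0}
  ]
}}

```text
clock: 30.58
eef_pos: [614.0, 140.7, 53.6]
tool_rot: [-3.141, 0.0, 1.571]
force: [0.3, -0.9, 0.4]
width: 62.0
gripper_force: 0.0
```

Request:
{"op": "drive_tool", "data": {
  "motion": [
    {"fingers": 1, "linear": [0, 0, 0], "twist": 0},
    {"fingers": 1, "linear": [0, 0, 0], "twist": 0},
    {"fingers": 1, "linear": [0, 0, -0.015], "twist": 0},
    {"fingers": 1, "linear": [0, 0, -0.035], "twist": 0},
    {"fingers": 1, "linear": [0, 0, -0.04], "twist": 0}
  ]
}}

```text
clock: 31.0
eef_pos: [612.0, 140.3, 142.5]
tool_rot: [-3.136, 0.002, 1.571]
force: [-0.5, 0.2, -0.2]
width: 85.3
gripper_force: 0.0
```

Request:
{"op": "drive_tool", "data": {
  "motion": [
    {"fingers": 1, "linear": [0, 0, -0.025], "twist": 0},
    {"fingers": 1, "linear": [-0.013, -0.029, 0], "twist": 0},
    {"fingers": 1, "linear": [-0.02, -0.029, 0], "twist": 0},
    {"fingers": 1, "linear": [-0.029, -0.028, 0], "twist": 0},
    {"fingers": 1, "linear": [-0.039, 0, 0], "twist": 0}
  ]
}}

```text
clock: 31.42
eef_pos: [521.1, 42.3, 168.2]
tool_rot: [-3.134, -0.003, 1.576]
force: [-0.1, -0.3, -0.5]
width: 85.5
gripper_force: 0.0
```

Request:
{"op": "drive_tool", "data": {
  "motion": [
    {"fingers": 1, "linear": [-0.039, 0, 0], "twist": 0},
    {"fingers": 1, "linear": [-0.039, 0, 0], "twist": 0},
    {"fingers": 1, "linear": [-0.038, 0, 0], "twist": 0},
    {"fingers": 1, "linear": [-0.024, 0, 0], "twist": 0},
    {"fingers": 1, "linear": [0, 0, 0], "twist": 0}
  ]
}}

```text
clock: 31.83
eef_pos: [527.5, -108.1, 169.5]
tool_rot: [3.14, 0.005, 1.561]
force: [0.3, -0.4, 0.4]
width: 85.5
gripper_force: 0.0
```

Request:
{"op": "drive_tool", "data": {
  "motion": [
    {"fingers": 1, "linear": [0, 0, 0], "twist": 0},
    {"fingers": 1, "linear": [0, 0, 0], "twist": 0},
    {"fingers": 1, "linear": [0, 0, 0], "twist": 0}
  ]
}}

```text
clock: 32.08
eef_pos: [528.1, -98.6, 168.6]
tool_rot: [-3.141, -0.001, 1.573]
force: [0.1, 0.6, 0.4]
width: 85.3
gripper_force: 0.0
```

Request:
{"op": "drive_tool", "data": {
  "motion": [
    {"fingers": 1, "linear": [0, 0, 0.035], "twist": 0},
    {"fingers": 1, "linear": [0, 0, 0.035], "twist": 0},
    {"fingers": 1, "linear": [0, 0, 0.035], "twist": 0},
    {"fingers": 1, "linear": [0, 0, 0.017], "twist": 0},
    {"fingers": 1, "linear": [0, 0, 0], "twist": 0}
  ]
}}

```text
clock: 32.5
eef_pos: [525.4, -97.8, 43.2]
tool_rot: [-3.134, -0.002, 1.573]
force: [-0.8, -0.2, 0.6]
width: 85.5
gripper_force: 0.0
```

Request:
{"op": "drive_tool", "data": {
  "motion": [
    {"fingers": 1, "linear": [0, 0, 0], "twist": 0},
    {"fingers": 0.6, "linear": [0, 0, 0], "twist": 0},
    {"fingers": 0.45, "linear": [0, 0, 0], "twist": 0},
    {"fingers": 0.38, "linear": [0, 0, 0], "twist": 0},
    {"fingers": 0.34, "linear": [0, 0, 0], "twist": 0}
  ]
}}

```text
clock: 32.92
eef_pos: [528.9, -100.3, 48.0]
tool_rot: [3.139, 0.0, 1.571]
force: [-0.1, -0.4, -0.9]
width: 38.8
gripper_force: 0.0
```

Request:
{"op": "drive_tool", "data": {
  "motion": [
    {"fingers": 0.3, "linear": [0, 0, 0], "twist": 0},
    {"fingers": 0.25, "linear": [0, 0, 0], "twist": 0},
    {"fingers": 0.15, "linear": [0, 0, 0], "twist": 0},
    {"fingers": 0.1, "linear": [0, 0, 0], "twist": 0},
    {"fingers": 0.1, "linear": [0, 0, 0], "twist": 0}
  ]
}}

```text
clock: 33.33
eef_pos: [528.6, -100.4, 47.8]
tool_rot: [3.14, -0.0, 1.571]
force: [-2.9, 0.4, 6.5]
width: 26.1
gripper_force: 58.5
```

Request:
{"op": "drive_tool", "data": {
  "motion": [
    {"fingers": 0.1, "linear": [0, 0, -0.01], "twist": 0},
    {"fingers": 0.1, "linear": [0, 0, -0.025], "twist": 0},
    {"fingers": 0.1, "linear": [0, 0, -0.04], "twist": 0},
    {"fingers": 0.1, "linear": [0, 0, -0.035], "twist": 0},
    {"fingers": 0.1, "linear": [0.02, -0.004, 0], "twist": 0}
  ]
}}

```text
clock: 33.75
eef_pos: [528.7, -86.3, 163.8]
tool_rot: [3.128, 0.006, 1.564]
force: [0.8, -0.8, -1.6]
width: 26.3
gripper_force: 59.3
```

Request:
{"op": "drive_tool", "data": {
  "motion": [
    {"fingers": 0.1, "linear": [0.036, -0.007, 0], "twist": 0},
    {"fingers": 0.1, "linear": [0.038, -0.007, 0], "twist": 0},
    {"fingers": 0.1, "linear": [0.038, -0.007, 0], "twist": 0},
    {"fingers": 0.1, "linear": [0.038, -0.007, 0], "twist": 0},
    {"fingers": 0.1, "linear": [0.038, -0.007, 0], "twist": 0}
  ]
}}

```text
clock: 34.17
eef_pos: [488.2, 109.3, 157.5]
tool_rot: [3.141, -0.0, 1.57]
force: [0.6, 1.0, -1.2]
width: 26.3
gripper_force: 59.3
```

Request:
{"op": "drive_tool", "data": {
  "motion": [
    {"fingers": 0.1, "linear": [0.038, -0.007, 0], "twist": 0},
    {"fingers": 0.1, "linear": [0.038, -0.0065, 0], "twist": 0},
    {"fingers": 0.1, "linear": [0.03, -0.004, 0], "twist": 0},
    {"fingers": 0.1, "linear": [0.02, -0.001, 0], "twist": 0},
    {"fingers": 0.1, "linear": [0, 0, 0], "twist": 0}
  ]
}}

```text
clock: 34.58
eef_pos: [469.1, 240.0, 157.0]
tool_rot: [-3.141, -0.003, 1.579]
force: [0.8, 0.2, -1.5]
width: 26.8
gripper_force: 59.3
```

Request:
{"op": "drive_tool", "data": {
  "motion": [
    {"fingers": 0.1, "linear": [0, 0, 0], "twist": 0},
    {"fingers": 0.1, "linear": [0, 0, 0], "twist": 0},
    {"fingers": 0.1, "linear": [0, 0, 0], "twist": 0},
    {"fingers": 0.1, "linear": [0, 0, 0], "twist": 0}
  ]
}}

```text
clock: 34.92
eef_pos: [470.8, 232.1, 157.0]
tool_rot: [3.142, 0.0, 1.568]
force: [-0.0, 0.7, -1.1]
width: 26.1
gripper_force: 59.3
```

```bash
python3 - <<'E'
from h import *
d=snap('wrist','w8.png');print(monitor.read_state()['eef_pos'])
s=snap('side','s8.png')
for z in (32,56): print(proj(d,[471,233,z]),proj(s,[471,233,z]))
a=cv2.resize(d['color'][100:300,180:380],(400,400),interpolation=2)
b=cv2.resize(s['color'][115:205,175:265],(400,400),interpolation=2)
cv2.imwrite('pics/c8.png',np.hstack([a,b]))
E
```

```text
[470.82080044 232.29424094 157.02651064]
[283.41568459 196.76997205] [220.6477179  156.97532987]
[283.47560745 204.59289804] [219.26590834 150.99706158]
```

View pics/c8.png

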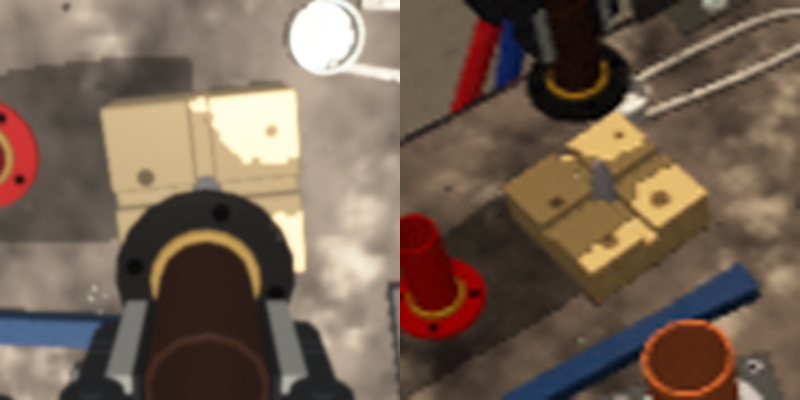

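Request:
{"op": "drive_tool", "data": {
  "motion": [
    {"fingers": 0.1, "linear": [0, 0, 0.02], "twist": 0},
    {"fingers": 0.1, "linear": [0, 0, 0.025], "twist": 0},
    {"fingers": 0.1, "linear": [0, 0, 0.014], "twist": 0},
    {"fingers": 0.1, "linear": [0, 0, 0], "twist": 0},
    {"fingers": 0.1, "linear": [0, 0, 0], "twist": 0}
  ]
}}

```text
clock: 35.43
eef_pos: [470.4, 232.8, 97.5]
tool_rot: [-3.14, 0.001, 1.57]
force: [1.2, 0.0, -0.9]
width: 26.4
gripper_force: 59.3
```

Request:
{"op": "drive_tool", "data": {
  "motion": [
    {"fingers": 0.1, "linear": [0, 0, 0], "twist": 0},
    {"fingers": 0.1, "linear": [0, 0, 0.005], "twist": 0},
    {"fingers": 0.1, "linear": [0, 0, 0.005], "twist": 0},
    {"fingers": 0.1, "linear": [0, 0, 0], "twist": 0},
    {"fingers": 0.1, "linear": [0, 0, 0], "twist": 0}
  ]
}}

```text
clock: 35.85
eef_pos: [470.4, 233.7, 87.8]
tool_rot: [-3.141, -0.0, 1.571]
force: [1.0, 0.2, -1.3]
width: 26.4
gripper_force: 59.3
```

Request:
{"op": "drive_tool", "data": {
  "motion": [
    {"fingers": 0.1, "linear": [0, 0, 0.005], "twist": 0},
    {"fingers": 0.1, "linear": [0, 0, 0.005], "twist": 0},
    {"fingers": 0.1, "linear": [0, 0, 0.003], "twist": 0},
    {"fingers": 0.1, "linear": [0, 0, 0], "twist": 0},
    {"fingers": 0.1, "linear": [0, 0, 0], "twist": 0}
  ]
}}

```text
clock: 36.27
eef_pos: [470.3, 233.5, 74.4]
tool_rot: [-3.141, 0.0, 1.571]
force: [0.2, 1.1, -0.9]
width: 26.2
gripper_force: 59.3
```

Request:
{"op": "drive_tool", "data": {
  "motion": [
    {"fingers": 0.1, "linear": [0, 0, 0.003], "twist": 0},
    {"fingers": 0.1, "linear": [0, 0, 0.001], "twist": 0},
    {"fingers": 0.1, "linear": [0, 0, 0.001], "twist": 0},
    {"fingers": 0.1, "linear": [0, 0, 0], "twist": 0},
    {"fingers": 0.1, "linear": [0, 0, 0], "twist": 0}
  ]
}}

```text
clock: 36.68
eef_pos: [470.5, 233.6, 69.8]
tool_rot: [-3.142, -0.0, 1.571]
force: [-0.4, -0.3, -2.0]
width: 26.8
gripper_force: 59.3
```

Request:
{"op": "drive_tool", "data": {
  "motion": [
    {"fingers": 0.1, "linear": [0, 0, 0.001], "twist": 0},
    {"fingers": 0.1, "linear": [0, 0, 0], "twist": 0},
    {"fingers": 0.1, "linear": [0, 0, 0.0005], "twist": 0},
    {"fingers": 0.1, "linear": [0, 0, 0], "twist": 0},
    {"fingers": 0.1, "linear": [0, 0, 0], "twist": 0}
  ]
}}

```text
clock: 37.1
eef_pos: [470.5, 233.7, 68.3]
tool_rot: [-3.142, -0.0, 1.571]
force: [0.4, -0.5, -1.8]
width: 26.5
gripper_force: 59.3
```

Request:
{"op": "drive_tool", "data": {
  "motion": [
    {"fingers": 0.1, "linear": [0, 0, 0.0007], "twist": 0},
    {"fingers": 0.1, "linear": [0, 0, 0], "twist": 0},
    {"fingers": 0.1, "linear": [0, 0, 0], "twist": 0}
  ]
}}

```text
clock: 37.35
eef_pos: [470.6, 233.7, 67.9]
tool_rot: [3.141, -0.0, 1.571]
force: [-0.1, -0.7, 2.9]
width: 26.5
gripper_force: 59.6
```

Seated. Release, rise and look.

Request:
{"op": "drive_tool", "data": {
  "motion": [
    {"fingers": 0.5, "linear": [0, 0, 0], "twist": 0},
    {"fingers": 1, "linear": [0, 0, 0], "twist": 0},
    {"fingers": 1, "linear": [0, 0, 0], "twist": 0},
    {"fingers": 1, "linear": [0, 0, 0], "twist": 0},
    {"fingers": 1, "linear": [0, 0, 0], "twist": 0}
  ]
}}

```text
clock: 37.77
eef_pos: [470.5, 233.6, 67.5]
tool_rot: [-3.142, 0.0, 1.571]
force: [0.5, 0.3, 0.1]
width: 83.9
gripper_force: 0.0
```

Request:
{"op": "drive_tool", "data": {
  "motion": [
    {"fingers": 1, "linear": [0, 0, -0.015], "twist": 0},
    {"fingers": 1, "linear": [0, 0, -0.035], "twist": 0},
    {"fingers": 1, "linear": [0, 0, -0.04], "twist": 0},
    {"fingers": 1, "linear": [0, 0, -0.04], "twist": 0},
    {"fingers": 1, "linear": [0, 0, -0.02], "twist": 0}
  ]
}}

```text
clock: 38.18
eef_pos: [472.4, 233.9, 221.8]
tool_rot: [3.137, -0.002, 1.57]
force: [-0.2, 0.8, -1.0]
width: 85.7
gripper_force: 0.0
```

Request:
{"op": "drive_tool", "data": {
  "motion": [
    {"fingers": 1, "linear": [-0.03, 0, 0], "twist": 0},
    {"fingers": 1, "linear": [-0.04, 0, 0], "twist": 0},
    {"fingers": 1, "linear": [-0.04, 0, 0], "twist": 0},
    {"fingers": 1, "linear": [-0.04, 0, 0], "twist": 0},
    {"fingers": 1, "linear": [-0.04, 0, 0], "twist": 0}
  ]
}}

```text
clock: 38.6
eef_pos: [470.1, 42.1, 217.8]
tool_rot: [3.141, -0.0, 1.572]
force: [0.5, 0.4, 0.1]
width: 85.6
gripper_force: 0.0
```

Request:
{"op": "drive_tool", "data": {
  "motion": [
    {"fingers": 1, "linear": [-0.04, 0, 0], "twist": 0},
    {"fingers": 1, "linear": [-0.03, 0, 0], "twist": 0},
    {"fingers": 1, "linear": [0, 0, 0], "twist": 0},
    {"fingers": 1, "linear": [0, 0, 0], "twist": 0},
    {"fingers": 1, "linear": [0, 0, 0], "twist": 0}
  ]
}}

```text
clock: 39.02
eef_pos: [470.4, -25.6, 217.5]
tool_rot: [-3.141, -0.001, 1.571]
force: [-0.6, 0.4, -0.7]
width: 85.4
gripper_force: 0.0
```

```bash
python3 - <<'E'
from h import *
s=snap('side','s9.png');t=snap('top','t9.png')
def c(d,u,v): return cv2.resize(d['color'][v-30:v+30,u-40:u+40],(400,300),interpolation=2)
cv2.imwrite('pics/c9.png',np.vstack([np.hstack([c(s,286,155),c(s,242,205)]),np.hstack([c(s,219,155),c(s,328,302)])]))
for n,X in dict(SF=[614.5,141.3,85],LF=[426.5,67.5,95],SB=[471,233,97],LB=[438.5,-222,107]).items(): print(n,proj(s,X),proj(t,X))
E
```

```text
SF [286.47137345 138.81018346] [210.15051943 159.62031409]
LF [239.6852421  195.34353647] [242.52779802 245.43565648]
SB [216.76271024 140.16721195] [163.09332065 224.10664897]
LB [330.02458939 290.92404796] [383.69321055 238.75868654]
```

View pics/c9.png

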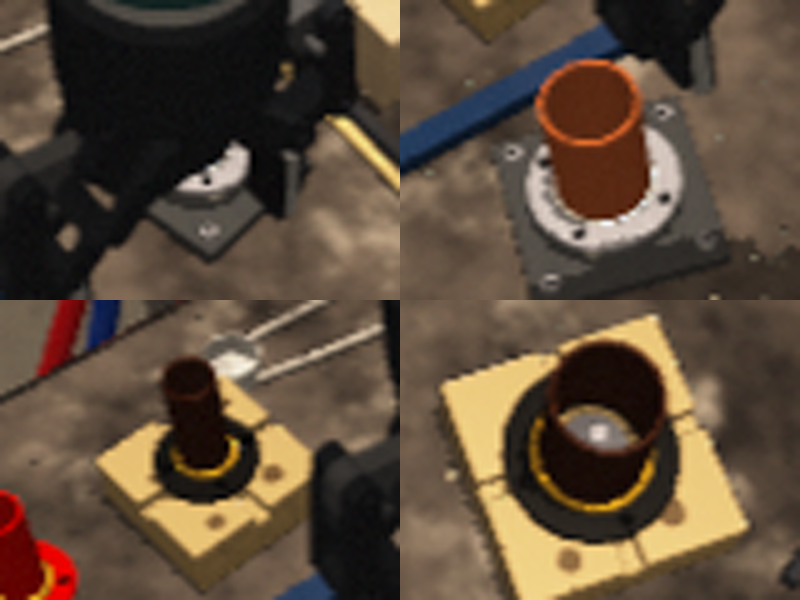

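```bash
python3 - <<'E'
import cv2
t=cv2.imread('pics/t9.png'); cv2.imwrite('pics/c10.png',cv2.resize(t[135:205,165:255],(720,560),interpolation=2))
E
```

```text
(no output)
```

View pics/c10.png

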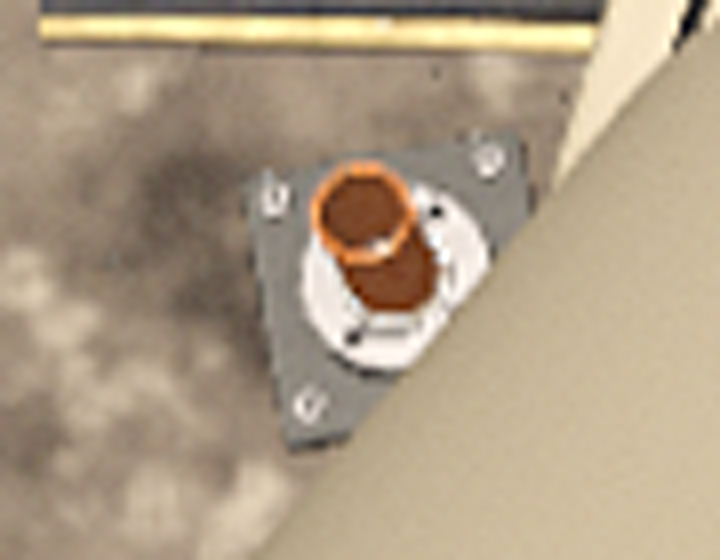

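The rim centre is at (364,212)/8 + (165,135) = (210.5,161.5), the same as the dark stub when it was seated there. The stub is upright and fully down.

```bash
python3 -c "
from cell import ctrl; print(ctrl.finish_job())"
```

```text
the job is handed in; nothing more can be done
None
```

The changeover is done and handed in at about 39 s of robot time: both bright stubs are on their steel fixtures and both dark stubs are on their brick stands. In the last pictures all four look upright and fully down over the pins, but the hand-in returned no verdict.

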